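Seat a buzzer in the test jig by feel and start the test

ROBOT

A 6-joint arm with a two-finger parallel gripper is mounted at the origin on the work surface. World frame = base frame: x ahead of the robot, y to its left, z up, the work surface at z = 0. Lengths are in m, angles in rad, forces in N, time in s.
With the tool pointing down it reaches from about 0.3 to 0.875 m from the base axis. Payload 6.4 kg.
Tool frame: the origin (TCP) lies at the very end of the fingers, on their centre line; the grasp point (between the pads) lies 19 mm behind it (ctrl.grip_point_offset is the z of the grasp point in the tool frame, in m); z points along the fingers, y is the direction in which the jaws open and shut (so a half turn about z gives the same grasp; the last joint's range is limited). The gripper opens to 85 mm and grips with 20 to 120 N. Pads are 22 mm wide; open, the fingers measure 114 mm over their backs; the gripper's body (76 mm by 85 mm) begins 54 mm behind the grasp point. The pads swing forward as they close: fully open they stand 13 mm farther back than shut.
Start: joints at [0.905, 0.181, 1.607, -0, 1.354, -0.206], TCP at [0.255, 0.515, 0.231] pointing down, gripper open.
Joint ranges: [-2.99, 2.99], [-0.89, 2.07], [0.3, 2.58], [-1.14, 4.28], [0, 2.63], [-3.12, 3.12]. Speed limits (rad/s): [2.57, 2.57, 3.01, 3.14, 3.14, 3.14].

INTERFACE

Orientations are given as a unit quaternion [w, x, y, z].
In Python, from bench import status, cams, ctrl gives the robot as it stands.
- The arm moves only by the shell command python3 -m handwheel 'ROWS'. ROWS is JSON, a list of rows, each an object with "grip": the finger opening in cm, from 0 to 8.54; "linear": the shift along the tool's x, y, z in cm, a list of three; "rotation": the turn, a rotation vector about the tool's x, y, z in degrees, a list of three. A call has 1 to 12 rows; each row is the pose to reach, as a shift and turn from the pose commanded when the call began, along the tool's axes at that moment; what a row does not reach only later rows make up. A row lasts 1/12 s, in which the tool goes at most 41.7 mm and 7.16 degrees, less where a joint would pass 70% of its speed; a pose out of reach is approached as far as the arm can. A call with a gripper value outside its range is refused whole. The fingers move at their own pace and stop on an object; the grip force is fixed at half the most. Time passes only in rows, so rows that repeat a pose let the fingers close. It gives the time, the measured TCP pose, the force and the opening at its end, in the units of the state.
- status.get_obs(): the state, without advancing time (a new reading comes with each control period).
- cams.camera(name): name is "side" or "top" or "wrist"; returns the picture (420x560x3 uint8, red, green, blue); there is no depth.
- cams.camera_info(name): a dict with "fovy" (degrees; the focal length in pixels is half the picture's height over the tangent of half this angle, whatever the lens; pixels are square), "cx", "cy" (the principal point, pixels), "k1" (the pictures are not rectified: a ray, as slopes to the right and down, at radius r is drawn at 1 + k1 r^2 times it, then the intrinsics apply), "world_from_camera" (4x4, takes a point from camera to world coordinates); the wrist camera has in their place "mount" (4x4, takes a point from camera to tool coordinates, whose origin is the TCP and whose axes are the flange's). Camera axes: x right, y down, z forward; pixel columns grow to the right and rows downward; lengths in m; the calibration is good to about 2 mm. A picture is of the moment at which its call begins: read the wrist's pose just before it. camera_info takes no time and is no camera call.
- ctrl.hand_in(): hands the job in, once; it reports no verdict.
The state is a dict: "time_s": time; "q": joint angles; "dq": joint speeds; "joint_efforts": joint torques, N m; "eef_pos": TCP position; "eef_rot": TCP orientation; "wrist_force": force on the tool from outside, world axes, zero at the start; "torque": the same for the moment, N m; "opening": opening from 0.0 (shut) to 1.0 (fully open).
Only numpy, scipy, OpenCV 4.12 (cv2) and the standard library are available. Lean on these libraries where they do the work, as an engineer would, in place of code of your own. Each camera call takes 0.05 s, during which the arm holds its last target.

TASK

Take the round black buzzer from the blue tray, set it flat on the bare steel plate of the test jig at the end marked yellow, and slide it gently along the aluminium fence, without lifting it off the plate again, until it drops fully home in the round pocket somewhere along the plate. Let go of it, then press the green button to start the test and let the button come back up. Do not push hard on the buzzer or the jig, and leave the solder reel, the fan and the screwdriver where they are.

Things in the scene. Friction and masses are not known exactly. Their poses are not given: they have to be found in the camera images.
- buzzer: Loose black plastic disc, 32 mm in diameter, 10 mm thick, about 15 g, with a grey ring and a small hole drawn on its top; all round its lower and upper rims 1 mm is rounded. Origin: centre of its underside; z up through its top. It starts flat on the tray's floor, 4 mm above the bench, its edge at least 40 mm from the tray's walls.
- tray: Fixed blue open tray, 180 x 180 mm outside, walls 4 mm thick and 16 mm high, floor 4 mm thick. Origin: centre of its underside.
- jig: Fixed test jig, grey base 20 mm high, x -55 to +95 mm, y -150 to +150 mm in its frame; origin on the bench, z up. A straight aluminium fence runs along y: inner face at x = -16.8 mm, top at z = 33 mm. A buzzer touching it has its centre at x = -0.8 mm, in line with the pocket. Pushes must stay below 25 N; they do not move the plate.
- load_point (a point): Point on top of the jig's bare steel plate at the yellow-marked loading end (yellow patches on both sides, jig y -100 to -60 mm): jig frame x = 0, y = -80, z = 27 mm. The plate's top is flat from y -94 to +94 and x -17 to +35 mm, except for the pocket.
- far_point (a point): Point on top of the plate at the unmarked end, jig frame x = 0, y = +80, z = 27 mm. On their line lies one round pocket, 35 mm wide, 3 mm deep, rim chamfered 1 mm, red floor, centre anywhere from jig y -35 to +35 mm: it differs each time and is not measured. Seated there the buzzer's underside is at jig z = 24 mm; it stands 7 mm above the plate.
- start_top (a point): Centre of the top face of the green start button on the jig (cap 28 mm across, in a black housing), at x = +70, y = -5 mm in the jig's frame; the button moves straight down.
- start (a joint): Travel of the start button in m: 0 up, 0.006 fully down; its spring needs about 5 N to go fully down and returns it.
- reel: Bystander: aluminium-coloured solder reel with a blue disc on top, standing on its flange, 60 mm across, 36 mm high. Origin: centre of its underside.
- fan: Bystander: black square cooling fan lying flat, 60 x 60 x 15 mm. Origin: centre of its underside.
- driver: Bystander: screwdriver with an orange handle, 170 mm long, lying along its x. Origin: underside, at mid-length.
Not all that is in view belongs to the job. Leave any orange or red look-alike of the buzzer alone.

How it is judged:
On the way, in this order (a step that is already met when the one before it is completed fails the run):
1. the buzzer is set flat on the plate at the yellow loading end (z of buzzer in the frame of jig between 0.0255 and 0.029 m and y of buzzer in the frame of jig between -0.105 and -0.055 m and x of buzzer in the frame of jig between -0.006 and 0.036 m and angle between buzzer's own z axis and vertical below 0.1 rad and contact force between buzzer and jig above 0.05 N), for 0.1 s.
2. the buzzer has dropped fully home in the pocket and is let go (z of buzzer in the frame of jig between 0.0225 and 0.0252 m and y of buzzer in the frame of jig between -0.042 and 0.042 m and x of buzzer in the frame of jig between -0.004 and 0.004 m and angle between buzzer's own z axis and vertical below 0.05 rad and contact force between buzzer and the fingers below 0.1 N), for 0.2 s.
3. the start button is pressed down (value of joint start above 0.0045 m), for 0.05 s.
At the end, for the whole second after the job is handed in: The buzzer lies still and flat (within 3 degrees) in the pocket, its underside at least 1.8 mm below the plate's top (within 1.2 mm of the pocket's floor), and the start button, having been pressed at least 4.5 mm after the seating, is back up (within 1.5 mm) (z of buzzer in the frame of jig between 0.0225 and 0.0252 m and y of buzzer in the frame of jig between -0.042 and 0.042 m and x of buzzer in the frame of jig between -0.004 and 0.004 m and angle between buzzer's own z axis and vertical below 0.05 rad and linear speed of buzzer below 0.02 m/s and value of joint start below 0.0015 m); the robot touches nothing.
It fails at once if the buzzer is pressed or pushed against the jig with more than 25 N (contact force between buzzer and jig above 25 N).
It fails at once if the jig or its button is pushed with more than 30 N (contact force between the fingers and jig above 30 N).
It fails at once if past the loading end, the buzzer is lifted off the plate or carried just above it (underside 6 to 30 mm above the plate) (z of buzzer in the frame of jig between 0.033 and 0.057 m and y of buzzer in the frame of jig between -0.05 and 0.095 m and x of buzzer in the frame of jig between -0.02 and 0.035 m).
It fails at once if the reel, the fan or the screwdriver is moved by more than 15 mm (distance of any of reel, fan, driver from where it was at the start of the episode above 0.015 m).
It also fails if it takes over 72 s, if anything falls off the work surface, if the arm or the gripper's body presses on something with over 40 N, if the wrist force passes 120 N, or if a joint passes its speed limit or range.

## Working session

There is one attempt and no reset: what is moved stays moved. The work goes in short steps, Python scripts to look and compute and a shell command to move; the robot and the scene stay as the last step left them, time stands still between calls to the robot, and variables do not carry over. Pictures are saved under pics/ and viewed, and the job is handed in when it is done.

```bash
ls; mkdir -p pics; python3 - <<'E'
from bench import status,cams,ctrl
import cv2,json
import numpy as np
np.set_printoptions(precision=4,suppress=True)
print(status.get_obs())
print(ctrl.grip_point_offset)
for n in ["side","top","wrist"]:
    im=cams.camera(n); cv2.imwrite(f"pics/{n}0.png",im[:,:,::-1]); print(n,cams.camera_info(n))
E
```

```text
pics
{'time_s': 0.0, 'q': array([ 0.9047,  0.1815,  1.608 ,  0.    ,  1.3538, -0.2063]), 'dq': array([-0.0002, -0.0001, -0.0017,  0.0007,  0.0013,  0.0006]), 'joint_efforts': array([ -0.0011, -44.4894, -35.132 ,  -0.0006,   0.0094,   0.    ]), 'eef_pos': array([0.2548, 0.5148, 0.2304]), 'eef_rot': array([-0.0004,  0.2279,  0.9737, -0.0008]), 'wrist_force': array([ 0.2947, -0.1387, -0.1362]), 'torque': array([ 0.0295,  0.0507, -0.0039]), 'opening': 1.0026886887434965}
-0.0187
side {'fovy': 56.040703004772986, 'cx': 278.308821119557, 'cy': 212.07441287744078, 'k1': -0.10374309211413041, 'world_from_camera': array([[-0.9897, -0.0745,  0.1223,  0.5142],
       [-0.1422,  0.6122, -0.7778,  0.6023],
       [-0.017 , -0.7872, -0.6165,  0.5607],
       [ 0.    ,  0.    ,  0.    ,  1.    ]])}
top {'fovy': 43.03234470872528, 'cx': 280.7060164344658, 'cy': 214.14267913184202, 'k1': -0.06551338158919495, 'world_from_camera': array([[-0.0163, -0.9882,  0.1523,  0.4486],
       [-0.9998,  0.015 , -0.0102, -0.0197],
       [ 0.0078, -0.1525, -0.9883,  1.1014],
       [ 0.    ,  0.    ,  0.    ,  1.    ]])}
wrist {'fovy': 64.60955939576638, 'cx': 281.0110429159873, 'cy': 214.54769732964837, 'k1': 0.024976237591622496, 'mount': array([[ 0.0011, -0.9592, -0.2827,  0.0739],
       [ 1.    ,  0.0011,  0.0003, -0.0009],
       [ 0.    , -0.2827,  0.9592, -0.1422],
       [ 0.    ,  0.    ,  0.    ,  1.    ]])}
```

View pics/top0.png

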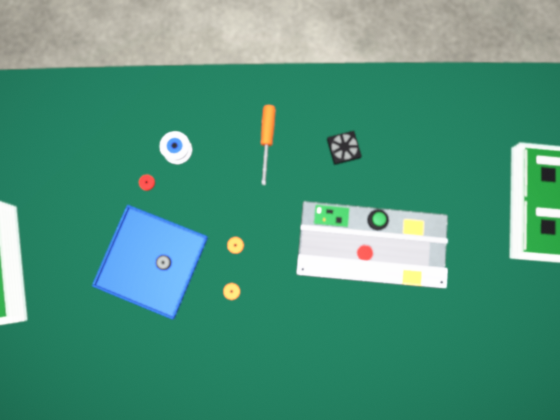

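View pics/side0.png

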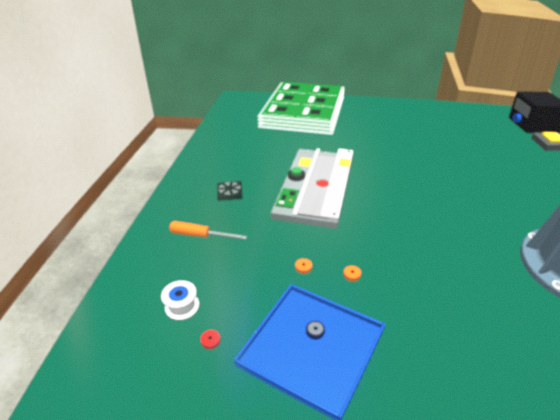

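View pics/wrist0.png

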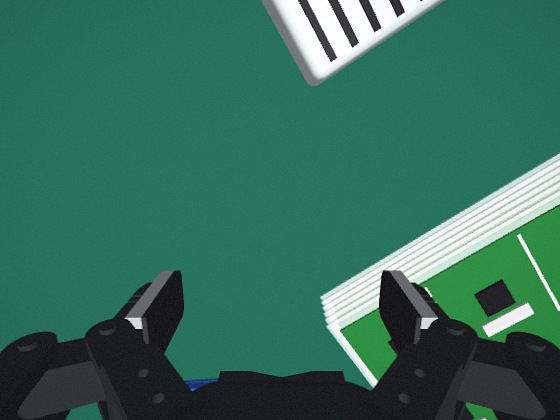

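The top view shows these candidates for the buzzer:
- A dark disc with a grey ring in the blue tray, at (163,262).
- A red look-alike at (147,182).
- Orange look-alikes at (235,245) and (231,291).
- Black or round things elsewhere: the fan at (344,147) and the button housing at (378,219).

The side view has the black disc at (315,329). I choose the black disc in the tray and will check it in a crop.

In the top view the jig's yellow patches are at (413,227) and (412,278), and its red pocket is near (365,252).

```bash
cat > h.py <<'E'
import numpy as np,cv2
from scipy.spatial.transform import Rotation as R
from bench import status,cams,ctrl
np.set_printoptions(precision=4,suppress=True)
def K(i):
    f=210/np.tan(np.radians(i["fovy"])/2); return np.array([[f,0,i["cx"]],[0,f,i["cy"]],[0,0,1]]),np.array([i["k1"],0,0,0,0.])
def tool(o=None):
    o=o or status.get_obs(); T=np.eye(4); q=o["eef_rot"]; T[:3,:3]=R.from_quat([q[1],q[2],q[3],q[0]]).as_matrix(); T[:3,3]=o["eef_pos"]; return T
def wfc(n,T=None):
    i=cams.camera_info(n); return T@np.array(i["mount"]) if n=="wrist" else np.array(i["world_from_camera"])
def ray(n,p,T=None):
    k,d=K(cams.camera_info(n)); u=cv2.undistortPoints(np.array([[p]],float),k,d)[0,0]
    W=wfc(n,T); v=W[:3,:3]@[u[0],u[1],1]; return W[:3,3],v/np.linalg.norm(v)
def plane(n,p,z,T=None):
    o,v=ray(n,p,T); return o+v*(z-o[2])/v[2]
def tri(rs):
    A=sum(np.eye(3)-np.outer(v,v) for o,v in rs); b=sum((np.eye(3)-np.outer(v,v))@o for o,v in rs)
    x=np.linalg.solve(A,b); return x,[np.linalg.norm((np.eye(3)-np.outer(v,v))@(x-o)) for o,v in rs]
def proj(n,X,T=None):
    k,d=K(cams.camera_info(n)); W=np.linalg.inv(wfc(n,T)); c=(W[:3,:3]@np.array(X).T).T+W[:3,3]
    return cv2.projectPoints(c.reshape(-1,1,3),np.zeros(3),np.zeros(3),k,d)[0][:,0]
def blobs(im,lo,hi,amin=15):
    h=cv2.cvtColor(im,cv2.COLOR_RGB2HSV); m=cv2.inRange(h,np.array(lo),np.array(hi))
    n,l,s,c=cv2.connectedComponentsWithStats(m)
    return [(np.round(c[i],1).tolist(),s[i].tolist()) for i in range(1,n) if s[i][4]>=amin]
def pose_to(T,p,Rt=None):
    "shift in tool cm and rotvec deg to reach TCP p"
    print("linear cm",T[:3,:3].T@(np.array(p)-T[:3,3])*100, "rot", R.from_matrix(T[:3,:3].T@(Rt if Rt is not None else T[:3,:3])).as_rotvec(degrees=True))
E
python3 - <<'E'
from h import *
for n in ["top","side"]:
    im=cv2.imread(f"pics/{n}0.png")[:,:,::-1].copy()
    print(n)
    print("yellow",blobs(im,(22,120,150),(34,255,255)))
    print("red",blobs(im,(0,150,120),(8,255,255))+blobs(im,(172,150,120),(180,255,255)))
    print("green",blobs(im,(50,120,90),(75,255,255)))
    print("blue",blobs(im,(105,120,60),(125,255,255),200))
    c={"top":(163,262),"side":(315,329)}[n]
    cr=im[c[1]-40:c[1]+40,c[0]-50:c[0]+50]
    c2={"top":(372,245),"side":(318,185)}[n]
    cj=im[c2[1]-50:c2[1]+50,c2[0]-80:c2[0]+80]
    cv2.imwrite(f"pics/c_{n}.png",np.hstack([cv2.resize(cr,(375,300),interpolation=2)[:,:,::-1],cv2.resize(cj,(425,300),interpolation=2)[:,:,::-1]]))
    W=np.array(cams.camera_info(n)["world_from_camera"])
    print(plane(n,c,.014))
E
```

```text
top
yellow [([235.0, 244.8], [229, 238, 13, 14, 130]), ([231.3, 290.9], [225, 284, 14, 15, 141])]
red [([146.4, 182.1], [139, 175, 16, 15, 182]), ([364.7, 252.5], [358, 247, 14, 12, 132])]
green [([541.8, 204.2], [525, 149, 35, 105, 2475]), ([332.5, 215.7], [315, 206, 33, 20, 467]), ([378.8, 218.6], [372, 212, 15, 14, 166]), ([1.3, 297.0], [0, 265, 5, 52, 156])]
blue [([141.5, 259.1], [93, 206, 114, 113, 5866])]
[0.521  0.2109 0.014 ]
side
yellow [([551.3, 136.1], [542, 131, 18, 12, 150]), ([304.9, 161.8], [300, 159, 11, 7, 60]), ([344.3, 162.2], [340, 160, 9, 6, 45])]
red [([322.2, 182.9], [318, 181, 9, 5, 35]), ([209.2, 338.6], [201, 330, 18, 18, 233])]
green [([307.2, 99.3], [272, 81, 69, 38, 1486]), ([267.4, 108.1], [264, 102, 9, 12, 37]), ([296.0, 170.8], [292, 168, 10, 7, 52]), ([287.9, 197.0], [279, 189, 19, 18, 191])]
blue [([311.7, 350.3], [235, 285, 150, 135, 11375])]
[0.5187 0.213  0.014 ]
```

View pics/c_top.png

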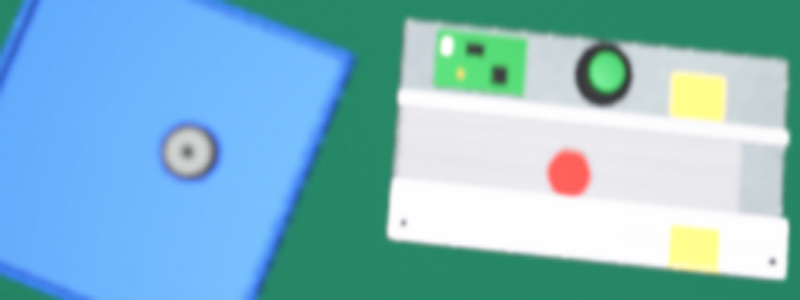

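View pics/c_side.png

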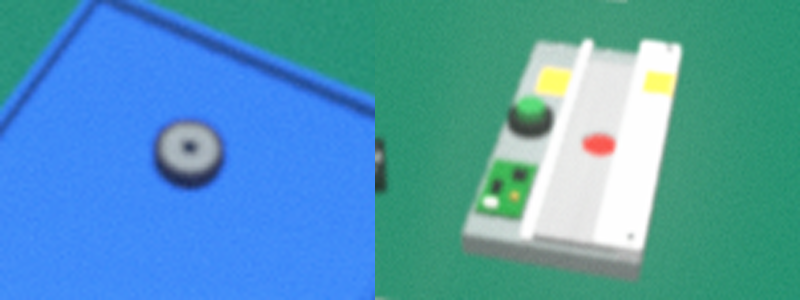

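The crops show the black disc with grey ring and hole inside the tray, as described. The jig runs roughly along world y: wide fence on the near side, thin rail beyond the plate, and yellow at the -y end. Next I triangulate these points.

```bash
python3 - <<'E'
from h import *
I={n:cv2.imread(f"pics/{n}0.png")[:,:,::-1].copy() for n in ["top","side"]}
# buzzer grey ring: low-saturation bright inside tray window
P={}
for n,c in [("top",(163,262)),("side",(315,329))]:
    x,y=c; w=I[n][y-14:y+15,x-16:x+17]; b=blobs(w,(0,0,90),(180,90,255),10)
    b=max(b,key=lambda t:t[1][4]); P[n]=(b[0][0]+x-16,b[0][1]+y-14); print(n,P[n],b[1])
print("buzzer top",*tri([ray(n,P[n]) for n in P]), [plane(n,P[n],.014) for n in P])
for nm,a,b,z in [("pocket",(364.7,252.5),(322.2,182.9),.024),("button",(378.8,218.6),(296.0,170.8),.04),("redlook",(146.4,182.1),(209.2,338.6),.01)]:
    print(nm,*tri([ray("top",a),ray("side",b)]),plane("top",a,z),plane("side",b,z))
# yellow patches in top
for y,x,z in [(227,413,.02),(278,412,.033)]:
    w=I["top"][y-14:y+15,x-16:x+17]; print(w[14,16]); b=blobs(w,(22,60,150),(34,255,255)); b=max(b,key=lambda t:t[1][4]);p=(b[0][0]+x-16,b[0][1]+y-14); print("yel",p,b[1],plane("top",p,z))
for p,z in [((304.9,161.8),.02),((344.3,162.2),.033)]: print("yel side",plane("side",p,z))
# jig outline: non-green, top
h=cv2.cvtColor(I["top"],cv2.COLOR_RGB2HSV); m=((h[:,:,1]<110)&(h[:,:,2]>90)).astype(np.uint8)*255
m[:190]=0;m[300:]=0;m[:,:285]=0;m[:,465:]=0
cn=max(cv2.findContours(m,0,1)[0],key=cv2.contourArea); r=cv2.minAreaRect(cn); bx=cv2.boxPoints(r); print(r)
for q in bx: print(q,plane("top",q,.02),plane("top",q,.033))
E
```

```text
top (162.8, 262.0) [9, 8, 14, 13, 149]
side (315.0, 328.4) [8, 7, 17, 14, 189]
buzzer top [0.5199 0.2115 0.0136] [np.float64(0.0010909533335053826), np.float64(0.0010909533335053713)] [array([0.521 , 0.2113, 0.014 ]), array([0.5188, 0.2119, 0.014 ])]
pocket [ 0.5321 -0.1999  0.0253] [np.float64(0.001077054279916618), np.float64(0.001077054279916515)] [ 0.5333 -0.2001  0.024 ] [ 0.531  -0.2017  0.024 ]
button [ 0.5994 -0.2295  0.0365] [np.float64(0.0011607021857510463), np.float64(0.0011607021857509166)] [ 0.6001 -0.2288  0.04  ] [ 0.5977 -0.2236  0.04  ]
redlook [0.6891 0.2502 0.0074] [np.float64(0.0005418675888444594), np.float64(0.0005418675888445185)] [0.6891 0.2496 0.01  ] [0.6877 0.2518 0.01  ]
[255 254 139]
yel (413.1, 226.9) [6, 7, 21, 15, 282] [ 0.5846 -0.3031  0.02  ]
[255 254 142]
yel (411.6, 277.5) [7, 6, 18, 16, 257] [ 0.4807 -0.2913  0.033 ]
yel side [ 0.5822 -0.3027  0.02  ]
yel side [ 0.4792 -0.2912  0.033 ]
((374.28448486328125, 244.6665496826172), (152.1122283935547, 75.11355590820312), 5.33215856552124)
[295.0674 274.993 ] [ 0.4904 -0.0579  0.02  ] [ 0.4899 -0.0574  0.033 ]
[302.0476 200.2044] [ 0.6437 -0.0754  0.02  ] [ 0.6413 -0.0748  0.033 ]
[453.5016 214.3401] [ 0.6094 -0.3893  0.02  ] [ 0.6075 -0.3848  0.033 ]
[446.5213 289.1287] [ 0.4561 -0.3651  0.02  ] [ 0.456 -0.361  0.033]
```

```bash
cat >> h.py <<'E'
YAW=np.radians(-6.4)
def Rt(yaw=None):
    yaw=YAW if yaw is None else yaw
    x=np.array([np.cos(yaw),np.sin(yaw),0]); y=np.array([-np.sin(yaw),np.cos(yaw),0])
    return np.stack([-x,y,[0,0,-1.]],1)   # tool x = -jig x, y = jig y, z down
E
python3 - <<'E'
from h import *
T=tool(); print(T); pose_to(T,[.520,.2115,.13],Rt())
E
```

```text
[[-0.8962  0.4437 -0.0008  0.2549]
 [ 0.4437  0.8962 -0.0011  0.515 ]
 [ 0.0003 -0.0013 -1.      0.2306]
 [ 0.      0.      0.      1.    ]]
linear cm [-37.226  -15.4175  10.0688] rot [ -0.073   -0.0284 -19.9432]
```

```bash
python3 -m handwheel '[{"grip":8.0,"linear":[-8,-3.3,0],"rotation":[0,0,-5]},{"grip":8.0,"linear":[-16,-6.6,2],"rotation":[0,0,-10]},{"grip":8.0,"linear":[-24,-10,5],"rotation":[0,0,-15]},{"grip":8.0,"linear":[-37.2,-15.4,10],"rotation":[0,0,-20]},{"grip":8.0,"linear":[-37.2,-15.4,10],"rotation":[0,0,-20]},{"grip":8.0,"linear":[-37.2,-15.4,10],"rotation":[0,0,-20]},{"grip":8.0,"linear":[-37.2,-15.4,10],"rotation":[0,0,-20]},{"grip":8.0,"linear":[-37.2,-15.4,10],"rotation":[0,0,-20]},{"grip":8.0,"linear":[-37.2,-15.4,10],"rotation":[0,0,-20]},{"grip":8.0,"linear":[-37.2,-15.4,10],"rotation":[0,0,-20]},{"grip":8.0,"linear":[-37.2,-15.4,10],"rotation":[0,0,-20]},{"grip":8.0,"linear":[-37.2,-15.4,10],"rotation":[0,0,-20]}]'
python3 - <<'E'
from h import *
T=tool(); print(T)
im=cams.camera("wrist"); cv2.imwrite("pics/w1.png",im[:,:,::-1]); np.save("w1T.npy",T)
E
```

```text
time_s: 1.15
eef_pos: [0.5205, 0.2102, 0.1301]
eef_rot: [-0.001, 0.057, 0.998, -0.0]
wrist_force: [-0.8, 0.5, -0.2]
opening: 0.936
[[-0.9934  0.1147 -0.0024  0.5205]
 [ 0.1147  0.9934 -0.0003  0.2102]
 [ 0.0024 -0.0006 -1.      0.1301]
 [ 0.      0.      0.      1.    ]]
```

View pics/w1.png

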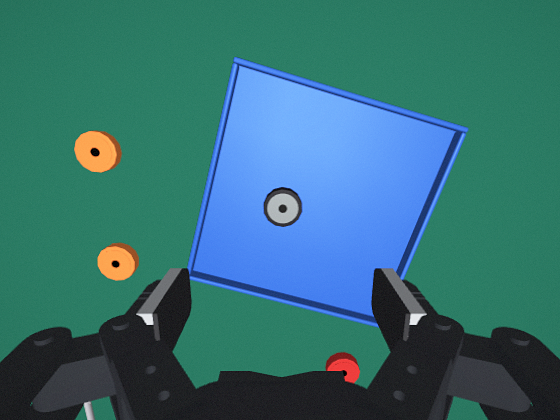

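The wrist view shows the black disc with grey ring at (283,208), well clear of the tray walls. The fingers straddle it in the image columns.

```bash
python3 - <<'E'
from h import *
T=np.load("w1T.npy"); im=cv2.imread("pics/w1.png")[:,:,::-1].copy()
w=im[180:236,255:311]; b=blobs(w,(0,0,110),(180,60,255),30); print(b)
b=max(b,key=lambda t:t[1][4]); p=(b[0][0]+255,b[0][1]+180)
X=plane("wrist",p,.014,T); print(p,X)
print(tri([ray("wrist",p,T),ray("top",(162.8,262)),ray("side",(315,328.4))]))
X=(X+[.520,.2115,.014])/2; print(X)
pose_to(T,[X[0],X[1],.006],Rt())
E
```

```text
[([27.2, 27.8], [12, 13, 32, 30, 694])]
(282.2, 207.8) [0.5168 0.2115 0.014 ]
(array([0.5191, 0.2113, 0.0124]), [np.float64(0.0017854496706742812), np.float64(0.002007858457334013), np.float64(0.0005380314167569136)])
[0.5184 0.2115 0.014 ]
linear cm [ 0.1967  0.1076 12.4081] rot [-0.0344 -0.1353 -0.1838]
```

```bash
python3 -m handwheel '[{"grip":5.0,"linear":[0.2,0.1,4],"rotation":[0,-0.13,-0.2]},{"grip":5.0,"linear":[0.2,0.1,8],"rotation":[0,-0.13,-0.2]},{"grip":5.0,"linear":[0.2,0.1,10],"rotation":[0,-0.13,-0.2]},{"grip":5.0,"linear":[0.2,0.1,10],"rotation":[0,-0.13,-0.2]},{"grip":5.0,"linear":[0.2,0.1,10],"rotation":[0,-0.13,-0.2]},{"grip":5.0,"linear":[0.2,0.1,10],"rotation":[0,-0.13,-0.2]}]'
python3 - <<'E'
from h import *
T=tool(); print(T)
im=cams.camera("wrist"); cv2.imwrite("pics/w2.png",im[:,:,::-1]); np.save("w2T.npy",T)
pose_to(T,[.5184,.2115,.0065],Rt())
E
```

```text
time_s: 1.7
eef_pos: [0.5192, 0.2147, 0.0332]
eef_rot: [0.002, 0.053, 0.999, 0.0]
wrist_force: [-0.2, 0.5, -0.7]
opening: 0.587
[[-0.9944  0.1056  0.005   0.5192]
 [ 0.1056  0.9944  0.0004  0.2147]
 [-0.0049  0.0009 -1.      0.0332]
 [ 0.      0.      0.      1.    ]]
linear cm [ 0.0628 -0.3286  2.6731] rot [0.0527 0.2808 0.341 ]
```

View pics/w2.png

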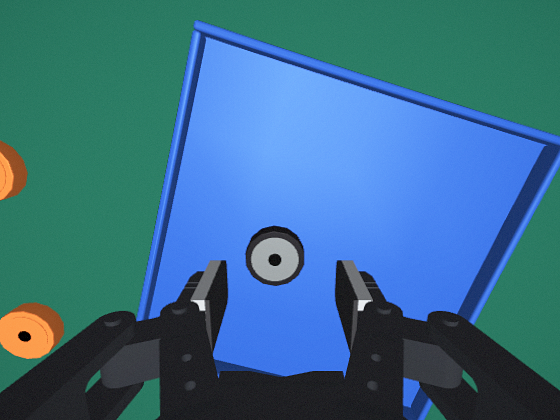

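The disc is at (275,258), between the fingertips and clear of both.

```bash
python3 - <<'E'
from h import *
T=tool(); print(T)
im=cams.camera("wrist");cv2.imwrite("pics/w2b.png",im[:,:,::-1])
h=cv2.cvtColor(im,cv2.COLOR_RGB2HSV)
w=im[225:295,240:310]; b=max(blobs(w,(0,0,110),(180,60,255),30),key=lambda t:t[1][4]); p=(b[0][0]+240,b[0][1]+225); print(p,plane("wrist",p,.014,T))
T=tool();print(T[:3,3],status.get_obs()["dq"]);pose_to(T,[.5184,.2115,.0065],Rt())
E
```

```text
[[-0.9944  0.1058  0.0063  0.5198]
 [ 0.1058  0.9944  0.0006  0.2146]
 [-0.0062  0.0012 -1.      0.0337]
 [ 0.      0.      0.      1.    ]]
(274.6, 257.3) [0.5169 0.2115 0.014 ]
[0.52   0.2144 0.0338] [-0.0064 -0.0002  0.0008 -0.0006 -0.0036  0.0001]
linear cm [ 0.1492 -0.309   2.7324] rot [0.0763 0.3713 0.3086]
```

```bash
python3 -m handwheel '[{"grip":5.0,"linear":[0.2,-0.3,1],"rotation":[0,0.4,0.3]},{"grip":5.0,"linear":[0.2,-0.3,2],"rotation":[0,0.4,0.3]},{"grip":5.0,"linear":[0.2,-0.3,2.5],"rotation":[0,0.4,0.3]},{"grip":5.0,"linear":[0.2,-0.3,2.5],"rotation":[0,0.4,0.3]},{"grip":5.0,"linear":[0.2,-0.3,2.5],"rotation":[0,0.4,0.3]}]'
python3 - <<'E'
from h import *
T=tool(); print(T)
im=cams.camera("wrist"); cv2.imwrite("pics/w3.png",im[:,:,::-1])
T=tool();print(T[:3,3])
pose_to(T,[.518,.2115,.0065],Rt())
E
```

```text
time_s: 2.22
eef_pos: [0.5154, 0.2104, 0.0055]
eef_rot: [-0.003, 0.056, 0.998, -0.0]
wrist_force: [1.0, 0.3, 0.3]
opening: 0.585
[[-0.9936  0.1125 -0.0063  0.5154]
 [ 0.1125  0.9937  0.0002  0.2104]
 [ 0.0063 -0.0005 -1.      0.0055]
 [ 0.      0.      0.      1.    ]]
[0.5159 0.2105 0.006 ]
linear cm [-0.1972  0.1182 -0.0544] rot [-0.01   -0.3053 -0.0547]
```

View pics/w3.png

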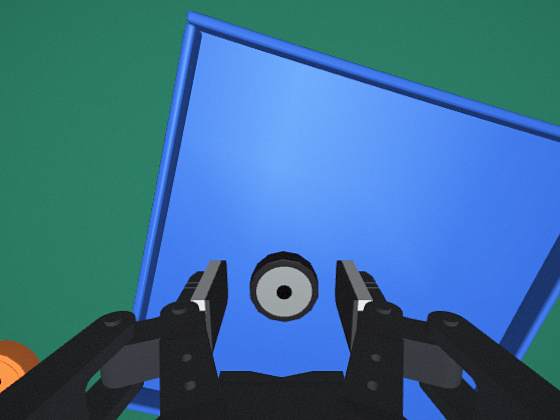

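The disc is at (284,291), centred between the pads at columns 226 and 337. Closing.

```bash
python3 -m handwheel '[{"grip":2.5,"linear":[0,0,0],"rotation":[0,0,0]},{"grip":2.5,"linear":[0,0,0],"rotation":[0,0,0]},{"grip":2.5,"linear":[0,0,0],"rotation":[0,0,0]},{"grip":2.5,"linear":[0,0,0],"rotation":[0,0,0]},{"grip":2.5,"linear":[0,0,0],"rotation":[0,0,0]},{"grip":2.5,"linear":[0,0,0],"rotation":[0,0,0]}]'
python3 - <<'E'
from h import *
T=tool(); print(T)
im=cams.camera("wrist"); cv2.imwrite("pics/w4.png",im[:,:,::-1]); np.save("w4T.npy",T)
E
```

```text
time_s: 2.77
eef_pos: [0.5166, 0.2108, 0.007]
eef_rot: [-0.002, 0.056, 0.998, 0.0]
wrist_force: [-0.1, -0.9, 6.0]
opening: 0.333
[[-0.9937  0.1122 -0.0035  0.5166]
 [ 0.1122  0.9937  0.0007  0.2108]
 [ 0.0036  0.0003 -1.      0.007 ]
 [ 0.      0.      0.      1.    ]]
```

View pics/w4.png

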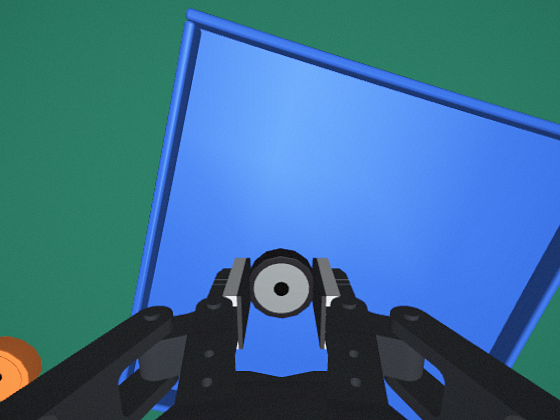

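```bash
python3 -m handwheel '[{"grip":2.5,"linear":[0,0,0],"rotation":[0,0,0]},{"grip":2.5,"linear":[0,0,0],"rotation":[0,0,0]},{"grip":2.5,"linear":[0,0,0],"rotation":[0,0,0]}]'
python3 - <<'E'
from h import *
T=tool(); 
im=cams.camera("wrist"); cv2.imwrite("pics/w5.png",im[:,:,::-1][220:360,190:370].repeat(4,0).repeat(4,1))
w=im[245:330,240:325]; b=max(blobs(w,(0,0,110),(180,60,255),30),key=lambda t:t[1][4]); p=(b[0][0]+240,b[0][1]+245); print(p,b[1],plane("wrist",p,.014,T))
print(T[:3,3],np.linalg.inv(T)@np.append(plane("wrist",p,.014,T),1))
E
```

```text
time_s: 3.07
eef_pos: [0.5166, 0.2108, 0.0069]
eef_rot: [-0.002, 0.056, 0.998, 0.0]
wrist_force: [-2.0, -0.1, 5.9]
opening: 0.337
(281.0, 287.6) [14, 18, 55, 50, 1993] [0.5169 0.2107 0.014 ]
[0.5166 0.2108 0.0069] [-0.0003 -0.0001 -0.0071  1.    ]
```

View pics/w5.png

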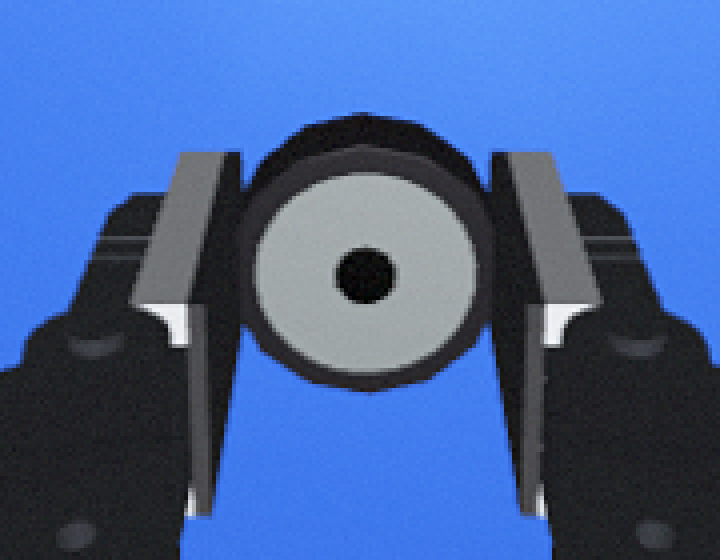

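The disc is held centred between the pads, 0.3 mm from the TCP axis. Lifting straight up.

```bash
python3 -m handwheel '[{"grip":2.5,"linear":[0,0,-1],"rotation":[0,0,0]},{"grip":2.5,"linear":[0,0,-4],"rotation":[0,0,0]},{"grip":2.5,"linear":[0,0,-8],"rotation":[0,0,0]},{"grip":2.5,"linear":[0,0,-12],"rotation":[0,0,0]},{"grip":2.5,"linear":[0,0,-12],"rotation":[0,0,0]},{"grip":2.5,"linear":[0,0,-12],"rotation":[0,0,0]}]'
python3 - <<'E'
from h import *
T=tool(); print(T)
im=cams.camera("wrist"); cv2.imwrite("pics/w6.png",im[:,:,::-1])
T=tool();print(T[:3,3])
X=np.array([np.cos(YAW),np.sin(YAW)]);Y=np.array([-np.sin(YAW),np.cos(YAW)])
o=np.array([.530,-.2162]); L=o+.003*X-.08*Y; print(L)
pose_to(T,[*L,.13],Rt())
E
```

```text
time_s: 3.62
eef_pos: [0.5189, 0.2111, 0.1299]
eef_rot: [0.001, 0.056, 0.998, 0.001]
wrist_force: [0.1, 0.8, -1.3]
opening: 0.334
[[-0.9937  0.1121  0.0022  0.5189]
 [ 0.1121  0.9937  0.0017  0.2111]
 [-0.002   0.002  -1.      0.1299]
 [ 0.      0.      0.      1.    ]]
[0.5172 0.2107 0.1276]
[ 0.5241 -0.296 ]
linear cm [ -6.3683 -50.28    -0.2928] rot [ 0.0399 -0.1336 -0.04  ]
```

View pics/w6.png

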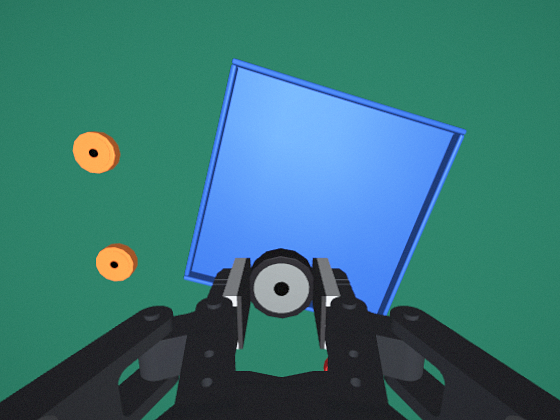

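The disc is held at (281,288). Moving over the loading end.

```bash
python3 -m handwheel '[{"grip":2.5,"linear":[-0.5,-3,0],"rotation":[0,0,0]},{"grip":2.5,"linear":[-1,-7,0],"rotation":[0,0,0]},{"grip":2.5,"linear":[-1.5,-11,0],"rotation":[0,0,0]},{"grip":2.5,"linear":[-2,-15,0],"rotation":[0,0,0]},{"grip":2.5,"linear":[-2.5,-19,0],"rotation":[0,0,0]},{"grip":2.5,"linear":[-3,-23,0],"rotation":[0,0,0]},{"grip":2.5,"linear":[-3.5,-27,0],"rotation":[0,0,0]},{"grip":2.5,"linear":[-4,-31,0],"rotation":[0,0,0]},{"grip":2.5,"linear":[-4.5,-35,0],"rotation":[0,0,0]},{"grip":2.5,"linear":[-5,-39,0],"rotation":[0,0,0]},{"grip":2.5,"linear":[-5.5,-42,0],"rotation":[0,0,0]},{"grip":2.5,"linear":[-5.7,-45,0],"rotation":[0,0,0]}]'
python3 -m handwheel '[{"grip":2.5,"linear":[-0.5,-3,0],"rotation":[0,0,0]},{"grip":2.5,"linear":[-0.7,-5.3,0],"rotation":[0,0,0]},{"grip":2.5,"linear":[-0.7,-5.3,0],"rotation":[0,0,0]},{"grip":2.5,"linear":[-0.7,-5.3,0],"rotation":[0,0,0]},{"grip":2.5,"linear":[-0.7,-5.3,0],"rotation":[0,0,0]},{"grip":2.5,"linear":[-0.7,-5.3,0],"rotation":[0,0,0]}]'
python3 - <<'E'
from h import *
T=tool(); print(T); np.save("w7T.npy",T)
im=cams.camera("wrist"); cv2.imwrite("pics/w7.png",im[:,:,::-1])
E
```

```text
time_s: 4.67
eef_pos: [0.5214, -0.2444, 0.1239]
eef_rot: [-0.004, 0.057, 0.998, 0.001]
wrist_force: [0.8, 0.1, -0.4]
opening: 0.333
time_s: 5.17
eef_pos: [0.5233, -0.2947, 0.1249]
eef_rot: [-0.003, 0.056, 0.998, 0.001]
wrist_force: [0.4, 0.8, -0.6]
opening: 0.331
[[-0.9938  0.1112 -0.0064  0.5233]
 [ 0.1112  0.9938  0.0023 -0.2947]
 [ 0.0066  0.0016 -1.      0.1249]
 [ 0.      0.      0.      1.    ]]
```

View pics/w7.png

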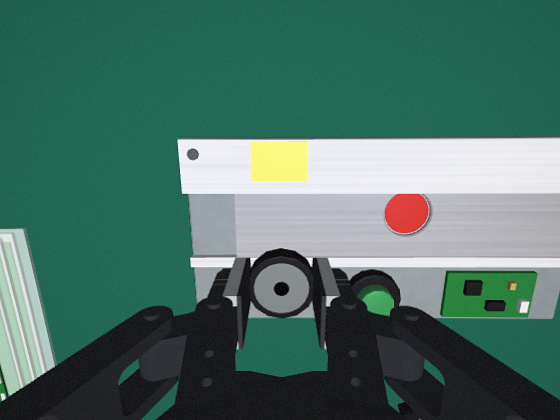

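The wrist view shows the fence's inner edge at row 193, almost level across the image. The yellow patch is at (279,161), the pocket at (407,213) and the button at (377,301). I use it to refine the jig frame.

```bash
python3 - <<'E'
from h import *
T=np.load("w7T.npy"); im=cv2.imread("pics/w7.png")[:,:,::-1].copy()
h=cv2.cvtColor(im,cv2.COLOR_RGB2HSV)
red=max(blobs(im,(0,150,120),(8,255,255),200)+blobs(im,(172,150,120),(180,255,255),200),key=lambda t:t[1][4]); print("red",red, plane("wrist",red[0],.024,T))
print("tri pocket",tri([ray("wrist",red[0],T),ray("top",(364.7,252.5)),ray("side",(322.2,182.9))]))
m=cv2.inRange(h,(22,80,150),(34,255,255)); c=max(cv2.findContours(m,0,1)[0],key=cv2.contourArea)
bx=cv2.boxPoints(cv2.minAreaRect(c)); print(bx.tolist())
P=np.array([plane("wrist",q,.033,T) for q in bx]); print(P); yc=P.mean(0); print("patch c",yc)
# fence inner edge: strongest brightness drop per column
g=cv2.GaussianBlur(cv2.cvtColor(im,cv2.COLOR_RGB2GRAY),(3,3),0).astype(float)
pts=[]
for col in list(range(245,380,5))+list(range(440,555,5)):
    d=g[185:203,col]; gr=d[2:]-d[:-2]; k=int(np.argmin(gr)); pts.append((col,185+k+1))
pts=np.array(pts); print(pts[::6].tolist())
Q=np.array([plane("wrist",p,.033,T)[:2] for p in pts])
vx,vy,x0,y0=cv2.fitLine(Q.astype(np.float32),cv2.DIST_HUBER,0,.001,.001).ravel()
if vy<0: vx,vy=-vx,-vy
yaw=np.degrees(np.arctan2(-vx,vy)); print("yaw from fence",yaw)
Y=np.array([vx,vy]); X=np.array([vy,-vx])
o=np.array([x0,y0]); o=o+X*.0168; o=o+Y*(yc[:2]@Y+.08-o@Y); print("origin wrist",o)
for nm,p in [("pocket wrist",plane("wrist",red[0],.024,T)),("pocket top",plane("top",(364.7,252.5),.024)),("button top/side",np.array([.5994,-.2295]))]:
    d=p[:2]-o; print(nm,d@X,d@Y)
gb=blobs(im,(50,140,90),(75,255,255),60); print("green",[b for b in gb if b[1][4]<4000])
E
```

```text
red ([406.1, 212.3], [385, 194, 43, 39, 1364]) [ 0.529  -0.1997  0.024 ]
tri pocket (array([ 0.5311, -0.2   ,  0.0246]), [np.float64(0.0021758818868520525), np.float64(0.002142102245287131), np.float64(0.0004677780330942777)])
[[251.0, 141.0], [307.0, 141.0], [307.0, 180.0], [251.0, 180.0]]
[[ 0.4629 -0.3088  0.033 ]
 [ 0.4672 -0.2704  0.033 ]
 [ 0.4942 -0.2728  0.033 ]
 [ 0.4898 -0.3125  0.033 ]]
patch c [ 0.4785 -0.2911  0.033 ]
[[245, 193], [275, 193], [305, 193], [335, 193], [365, 193], [455, 193], [485, 193], [515, 193], [545, 193]]
yaw from fence -6.4073706
origin wrist [ 0.527 -0.216]
pocket wrist 0.00010900263180909292 0.016485194146934983
pocket top 0.0044044040153900675 0.016485358447779912
button top/side 0.07340806049796272 -0.005313279576410346
green [([487.1, 293.8], [442, 273, 95, 44, 3083]), ([379.6, 303.1], [362, 290, 32, 26, 530])]
```

```bash
sed -i 's/^YAW=.*/YAW=np.radians(-6.41)/' h.py; cat >> h.py <<'E'
O=np.array([.527,-.216]); X2=np.array([np.cos(YAW),np.sin(YAW)]); Y2=np.array([-np.sin(YAW),np.cos(YAW)])
def jw(x,y,z): return np.append(O+x*X2+y*Y2,z)
def wj(p): d=np.array(p[:2])-O; return np.array([d@X2,d@Y2,p[2]])
E
python3 - <<'E'
from h import *
T=tool(); print(T[:3,3],wj(T[:3,3])); pose_to(T,jw(.003,-.08,.05),Rt())
E
```

```text
[ 0.5235 -0.2948  0.1253] [ 0.0053 -0.0787  0.1253]
linear cm [ 0.187  -0.1389  7.5274] rot [ 0.0624 -0.3445  0.0453]
```

```bash
python3 -m handwheel '[{"grip":2.5,"linear":[0.2,-0.1,3],"rotation":[0,-0.3,0]},{"grip":2.5,"linear":[0.2,-0.1,6],"rotation":[0,-0.3,0]},{"grip":2.5,"linear":[0.2,-0.1,7.5],"rotation":[0,-0.3,0]},{"grip":2.5,"linear":[0.2,-0.1,7.5],"rotation":[0,-0.3,0]},{"grip":2.5,"linear":[0.2,-0.1,7.5],"rotation":[0,-0.3,0]},{"grip":2.5,"linear":[0.2,-0.1,7.5],"rotation":[0,-0.3,0]},{"grip":2.5,"linear":[0.2,-0.1,7.5],"rotation":[0,-0.3,0]}]'
python3 - <<'E'
from h import *
T=tool(); np.save("w8T.npy",T)
im=cams.camera("wrist"); cv2.imwrite("pics/w8.png",im[:,:,::-1])
T=tool(); print(T,wj(T[:3,3])); pose_to(T,jw(.003,-.08,.0305),Rt())
E
```

```text
time_s: 5.8
eef_pos: [0.5226, -0.2977, 0.053]
eef_rot: [0.002, 0.056, 0.998, -0.001]
wrist_force: [0.3, -0.5, 1.3]
opening: 0.336
[[-0.9937  0.1118  0.0029  0.5225]
 [ 0.1118  0.9937 -0.0022 -0.2978]
 [-0.0032 -0.0019 -1.      0.0529]
 [ 0.      0.      0.      1.    ]] [ 0.0046 -0.0818  0.0529]
linear cm [0.171  0.1818 2.2397] rot [-0.1071  0.1814 -0.0074]
```

View pics/w8.png

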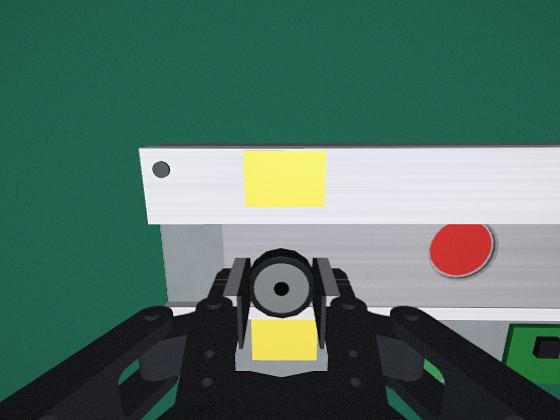

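The disc at (281,288) is lined up with the yellow patches at (284,179) and (284,340), over the bare plate. Checking the fence distance from this view.

```bash
python3 - <<'E'
from h import *
T=np.load("w8T.npy"); im=cv2.imread("pics/w8.png")[:,:,::-1].copy()
g=cv2.GaussianBlur(cv2.cvtColor(im,cv2.COLOR_RGB2GRAY),(3,3),0).astype(float)
Q=[]
for col in list(range(235,430,5))+list(range(500,555,5)):
    d=g[215:235,col]; gr=d[2:]-d[:-2]; k=int(np.argmin(gr)); Q.append(wj(plane("wrist",(col,215+k+1),.033,T))[:2])
Q=np.array(Q); print("fence jig x (expect -.0168)",np.median(Q[:,0]),np.polyfit(Q[:,1],Q[:,0],1))
red=max(blobs(im,(0,150,120),(8,255,255),200)+blobs(im,(172,150,120),(180,255,255),200),key=lambda t:t[1][4]); print(red,wj(plane("wrist",red[0],.024,T)))
h=cv2.cvtColor(im,cv2.COLOR_RGB2HSV); m=cv2.inRange(h,(22,80,150),(34,255,255)); m[230:]=0
c=max(cv2.findContours(m,0,1)[0],key=cv2.contourArea); bx=cv2.boxPoints(cv2.minAreaRect(c)); print("patch",np.mean([wj(plane("wrist",q,.033,T)) for q in bx],0))
w=im[245:330,240:325]; b=max(blobs(w,(0,0,90),(180,60,255),30),key=lambda t:t[1][4]); p=(b[0][0]+240,b[0][1]+245)
zt=T[2,3]+.0071; q=plane("wrist",p,zt,T); print("disc",p,b[1],wj(q))
E
```

```text
fence jig x (expect -.0168) -0.01646142395323551 [-0.0019 -0.0166]
([460.2, 248.2], [430, 225, 61, 50, 2464]) [0.0004 0.0166 0.024 ]
patch [-0.0396 -0.0804  0.033 ]
disc (281.1, 287.6) [14, 18, 55, 50, 1981] [ 0.005  -0.0817  0.0601]
```

```bash
python3 -m handwheel '[{"grip":2.5,"linear":[0.15,0.1,0.8],"rotation":[0,0,0]},{"grip":2.5,"linear":[0.15,0.1,1.4],"rotation":[0,0.1,0]},{"grip":2.5,"linear":[0.15,0.1,1.8],"rotation":[0,0.1,0]},{"grip":2.5,"linear":[0.15,0.1,1.8],"rotation":[0,0.1,0]},{"grip":2.5,"linear":[0.15,0.1,1.8],"rotation":[0,0.1,0]},{"grip":2.5,"linear":[0.15,0.1,1.8],"rotation":[0,0.1,0]},{"grip":2.5,"linear":[0.15,0.1,1.8],"rotation":[0,0.1,0]}]'
python3 - <<'E'
from h import *
T=tool(); print(T,wj(T[:3,3])); pose_to(T,jw(.003,-.08,.0305),Rt())
E
```

```text
time_s: 6.43
eef_pos: [0.5201, -0.2962, 0.0332]
eef_rot: [-0.0, 0.056, 0.998, -0.0]
wrist_force: [0.1, 0.9, -0.4]
opening: 0.337
[[-0.9937  0.1123 -0.0009  0.5201]
 [ 0.1123  0.9937 -0.0001 -0.2962]
 [ 0.0009 -0.0002 -1.      0.0332]
 [ 0.      0.      0.      1.    ]] [ 0.0021 -0.0804  0.0332]
linear cm [-0.0914  0.0448  0.2678] rot [-0.0135 -0.053  -0.0382]
```

```bash
python3 -m handwheel '[{"grip":2.5,"linear":[0,0,0.1],"rotation":[0,0,0]},{"grip":2.5,"linear":[0,0,0.2],"rotation":[0,0,0]},{"grip":2.5,"linear":[0,0,0.2],"rotation":[0,0,0]},{"grip":2.5,"linear":[0,0,0.2],"rotation":[0,0,0]}]'
python3 -m handwheel '[{"grip":2.5,"linear":[0,0,0.05],"rotation":[0,0,0]},{"grip":2.5,"linear":[0,0,0.05],"rotation":[0,0,0]}]'
```

```text
time_s: 6.77
eef_pos: [0.5199, -0.296, 0.031]
eef_rot: [-0.001, 0.056, 0.998, 0.0]
wrist_force: [-0.6, 0.4, -0.9]
opening: 0.335
time_s: 6.93
eef_pos: [0.5199, -0.2959, 0.0304]
eef_rot: [-0.001, 0.056, 0.998, 0.0]
wrist_force: [0.3, -0.6, -1.0]
opening: 0.335
```

```bash
python3 -m handwheel '[{"grip":2.5,"linear":[0,0,0.05],"rotation":[0,0,0]},{"grip":2.5,"linear":[0,0,0.05],"rotation":[0,0,0]},{"grip":2.5,"linear":[0,0,0.05],"rotation":[0,0,0]}]'
python3 - <<'E'
from h import *
im=cams.camera("wrist"); cv2.imwrite("pics/w9.png",im[:,:,::-1])
im=cams.camera("side"); cv2.imwrite("pics/s9.png",cv2.resize(im[120:240,240:400,::-1],(800,600),interpolation=cv2.INTER_CUBIC))
T=tool(); print(T,wj(T[:3,3]))
E
```

```text
time_s: 7.18
eef_pos: [0.52, -0.296, 0.03]
eef_rot: [-0.001, 0.056, 0.998, -0.0]
wrist_force: [-0.1, -0.1, 0.1]
opening: 0.332
[[-0.9937  0.1123 -0.0011  0.52  ]
 [ 0.1123  0.9937  0.     -0.296 ]
 [ 0.0011 -0.0001 -1.      0.03  ]
 [ 0.      0.      0.      1.    ]] [ 0.002  -0.0803  0.03  ]
```

View pics/w9.png

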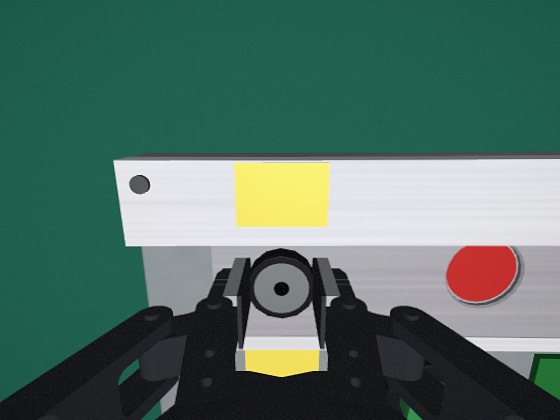

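View pics/s9.png

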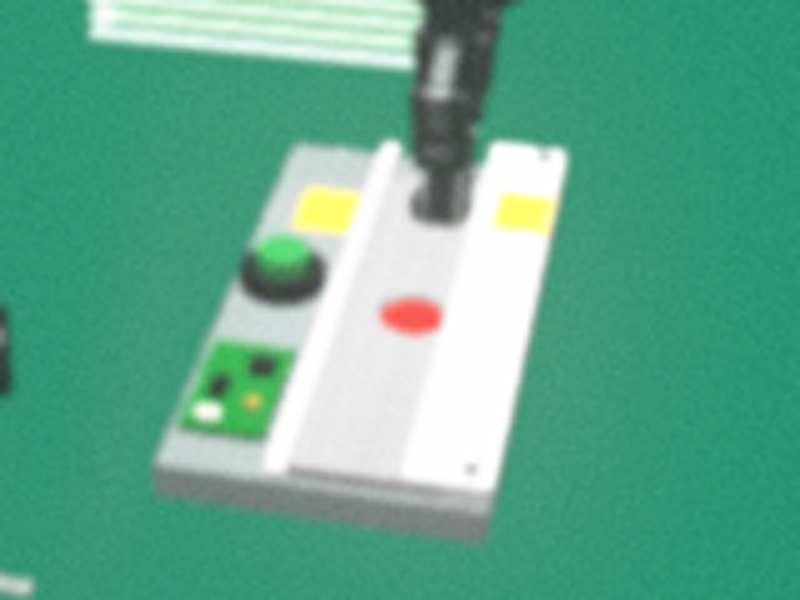

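The disc is just above the plate, between the yellow patches and clear of the fence. Lowering the last bit.

```bash
python3 -m handwheel '[{"grip":2.5,"linear":[0,0,0.05],"rotation":[0,0,0]},{"grip":2.5,"linear":[0,0,0.05],"rotation":[0,0,0]},{"grip":2.5,"linear":[0,0,0.05],"rotation":[0,0,0]}]'
```

```text
time_s: 7.53
eef_pos: [0.52, -0.2961, 0.03]
eef_rot: [-0.001, 0.056, 0.998, -0.0]
wrist_force: [-2.6, 1.4, 5.1]
opening: 0.33
```

Contact is 5 N at TCP z = 0.030, as predicted. Releasing into a loose cage.

```bash
python3 -m handwheel '[{"grip":4.0,"linear":[0,0,0],"rotation":[0,0,0]},{"grip":4.0,"linear":[0,0,0],"rotation":[0,0,0]},{"grip":4.0,"linear":[0,0,-0.1],"rotation":[0,0,0]},{"grip":4.0,"linear":[0,0,-0.1],"rotation":[0,0,0]}]'
python3 - <<'E'
from h import *
T=tool(); np.save("w10T.npy",T)
im=cams.camera("wrist"); cv2.imwrite("pics/w10.png",cv2.resize(im[200:350,190:390,::-1],(800,600),interpolation=cv2.INTER_CUBIC))
w=im[245:330,235:330]; b=max(blobs(w,(0,0,90),(180,60,255),30),key=lambda t:t[1][4]); p=(b[0][0]+235,b[0][1]+245); print(p,b[1],wj(plane("wrist",p,.037,T)))
g=cv2.GaussianBlur(cv2.cvtColor(im,cv2.COLOR_RGB2GRAY),(3,3),0).astype(float)
Q=[]
for col in range(235,430,5):
    d=g[235:258,col]; gr=d[2:]-d[:-2]; k=int(np.argmin(gr)); Q.append(wj(plane("wrist",(col,235+k+1),.033,T))[0])
print("fence x",np.median(Q)); print(T,wj(T[:3,3]))
E
```

```text
time_s: 7.87
eef_pos: [0.5199, -0.296, 0.0304]
eef_rot: [-0.001, 0.056, 0.998, 0.0]
wrist_force: [-0.1, 0.8, 0.7]
opening: 0.468
(281.7, 291.1) [0, 0, 95, 85, 3878] [ 0.0042 -0.08    0.037 ]
fence x -0.016712920108925493
[[-0.9937  0.1123 -0.0013  0.5199]
 [ 0.1123  0.9937  0.0002 -0.296 ]
 [ 0.0013  0.     -1.      0.0304]
 [ 0.      0.      0.      1.    ]] [ 0.0019 -0.0803  0.0304]
```

View pics/w10.png

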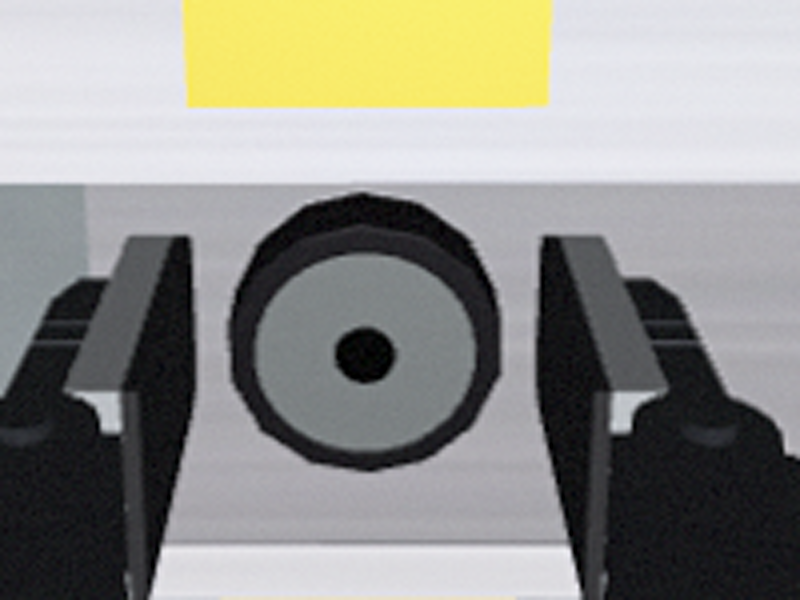

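The disc lies free on the plate with about 4 mm to each pad and about 3 mm to the fence. The tips sit back a little at this opening, so I lower them to push low on the disc.

```bash
python3 -m handwheel '[{"grip":4.0,"linear":[0,0,0.1],"rotation":[0,0,0]},{"grip":4.0,"linear":[0,0,0.2],"rotation":[0,0,0]},{"grip":4.0,"linear":[0,0,0.3],"rotation":[0,0,0]},{"grip":4.0,"linear":[0,0,0.3],"rotation":[0,0,0]},{"grip":4.0,"linear":[0,0,0.3],"rotation":[0,0,0]}]'
python3 -m handwheel '[{"grip":4.0,"linear":[0.0,0.2,0],"rotation":[0,0,0]},{"grip":4.0,"linear":[0,0.4,0],"rotation":[0,0,0]},{"grip":4.0,"linear":[0.1,0.7,0],"rotation":[0,0,0]},{"grip":4.0,"linear":[0.2,1.0,0],"rotation":[0,0,0]},{"grip":4.0,"linear":[0.2,1.0,0],"rotation":[0,0,0]}]'
cat > look.py <<'E'
from h import *
import sys
T=tool()
im=cams.camera("wrist"); n=sys.argv[1]; np.save(f"w{n}T.npy",T); cv2.imwrite(f"pics/w{n}.png",cv2.resize(im[200:350,190:390,::-1],(800,600),interpolation=cv2.INTER_CUBIC)); cv2.imwrite(f"pics/f{n}.png",im[:,:,::-1])
T2=tool(); print(wj(T2[:3,3]),status.get_obs()["wrist_force"]); pose_to(T2,T2[:3,3],Rt())
# centre hole: dark blob inside grey ring
w=im[255:330,245:320]; g=cv2.cvtColor(w,cv2.COLOR_RGB2GRAY); c=cv2.HoughCircles(cv2.GaussianBlur(g,(3,3),0),cv2.HOUGH_GRADIENT,1,20,param1=80,param2=12,minRadius=23,maxRadius=31)
if c is not None: p=c[0,0,:2]+[245,255]; print(p,c[0,0,2],"disc jig",wj(plane("wrist",p,.037,T)))
E
python3 look.py 11
```

```text
time_s: 8.33
eef_pos: [0.5198, -0.2959, 0.0273]
eef_rot: [-0.001, 0.056, 0.998, 0.0]
wrist_force: [-1.4, -0.4, -0.3]
opening: 0.468
time_s: 8.75
eef_pos: [0.5189, -0.2849, 0.0274]
eef_rot: [-0.001, 0.056, 0.998, 0.0]
wrist_force: [0.2, 0.5, -0.3]
opening: 0.466
[-0.0002 -0.0697  0.0275] [-0.3967  0.7399 -0.036 ]
linear cm [0. 0. 0.] rot [ 0.0097 -0.0812 -0.0041]
[272.5 297.5] 29.3 disc jig [ 0.0035 -0.0733  0.037 ]
```

View pics/w11.png

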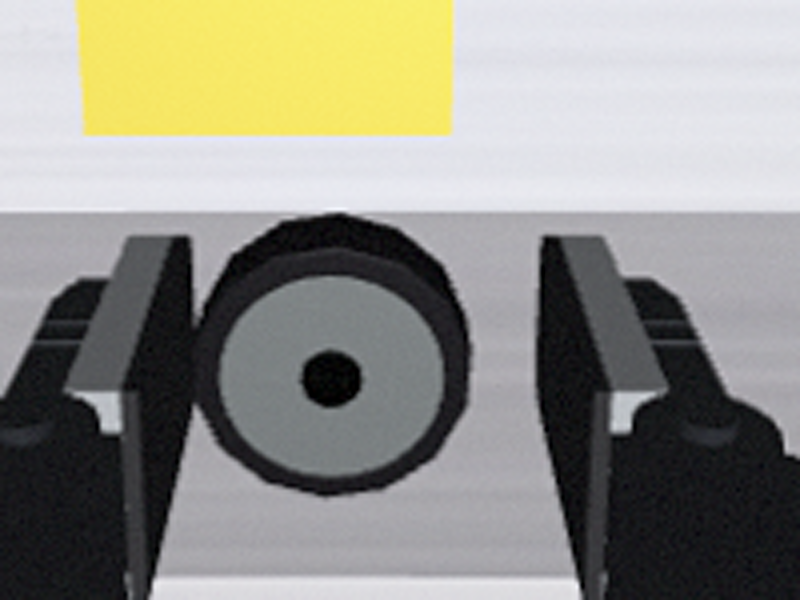

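The rear pad now touches the disc, whose hole is at about (273,294). Continuing diagonally toward the fence.

```bash
sed -i '/^# centre hole/,$d' look.py; cat >> look.py <<'E'
w=im[240:345,225:330]; m=cv2.inRange(cv2.cvtColor(w,cv2.COLOR_RGB2HSV),(0,0,85),(180,60,180))
k=[c for c in cv2.findContours(m,cv2.RETR_CCOMP,1)[0]]
best=None
for c in k:
    a=cv2.contourArea(c)
    if 1400<a<3500:
        (x,y),(A,B),_=cv2.fitEllipse(c)
        if abs(A-B)<12: p=(x+225,y+240); print("ring",np.round(p,1),round(A,1),round(B,1),"disc jig",wj(plane("wrist",p,.037,T)))
E
python3 -m handwheel '[{"grip":4.0,"linear":[0.1,0.3,0],"rotation":[0,0,0]},{"grip":4.0,"linear":[0.2,0.6,0],"rotation":[0,0,0]},{"grip":4.0,"linear":[0.2,0.9,0],"rotation":[0,0,0]},{"grip":4.0,"linear":[0.2,0.9,0],"rotation":[0,0,0]}]'
python3 look.py 12
```

```text
time_s: 9.13
eef_pos: [0.518, -0.2759, 0.0274]
eef_rot: [-0.001, 0.056, 0.998, 0.0]
wrist_force: [0.4, 0.3, 0.4]
opening: 0.468
[-0.0022 -0.0609  0.0275] [0.2325 0.3107 0.1525]
linear cm [0. 0. 0.] rot [ 0.0077 -0.0786 -0.0138]
ring [272.5 295.7] 49.0 55.2 disc jig [ 0.0008 -0.0644  0.037 ]
```

View pics/w12.png

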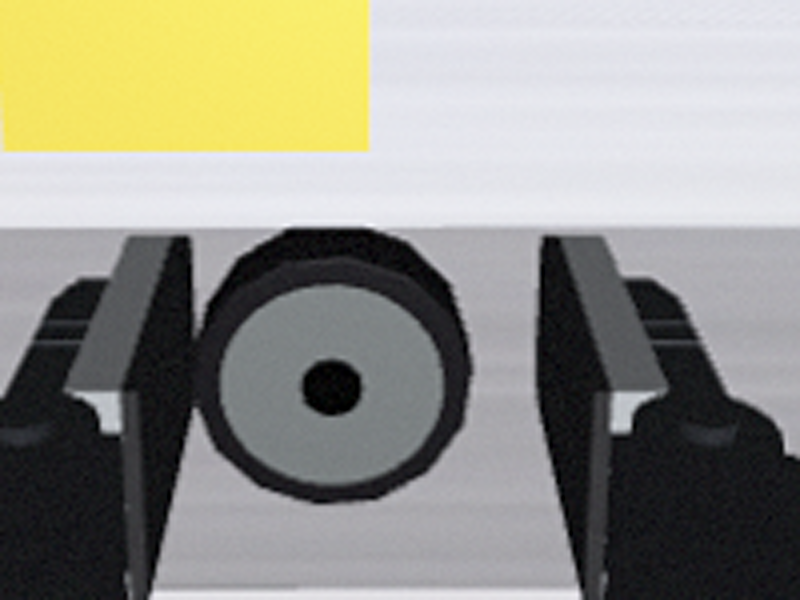

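The disc moves with the pad and is now at jig x +0.8 mm (fence contact is -0.8). Continuing along the fence.

```bash
python3 -m handwheel '[{"grip":4.0,"linear":[0.1,0.3,0],"rotation":[0,0,0]},{"grip":4.0,"linear":[0.15,0.6,0],"rotation":[0,0,0]},{"grip":4.0,"linear":[0.2,0.9,0],"rotation":[0,0,0]},{"grip":4.0,"linear":[0.2,1.2,0],"rotation":[0,0,0]},{"grip":4.0,"linear":[0.2,1.5,0],"rotation":[0,0,0]},{"grip":4.0,"linear":[0.2,1.5,0],"rotation":[0,0,0]}]'
python3 look.py 13
```

```text
time_s: 9.68
eef_pos: [0.5184, -0.2613, 0.0279]
eef_rot: [0.0, 0.056, 0.998, -0.0]
wrist_force: [3.4, -0.4, 1.4]
opening: 0.471
[-0.0035 -0.046   0.0279] [ 3.125  -0.6536  0.5612]
linear cm [0. 0. 0.] rot [-0.0132 -0.0013 -0.0189]
ring [272.4 296.5] 48.7 54.8 disc jig [ 0.0002 -0.0499  0.037 ]
```

View pics/w13.png

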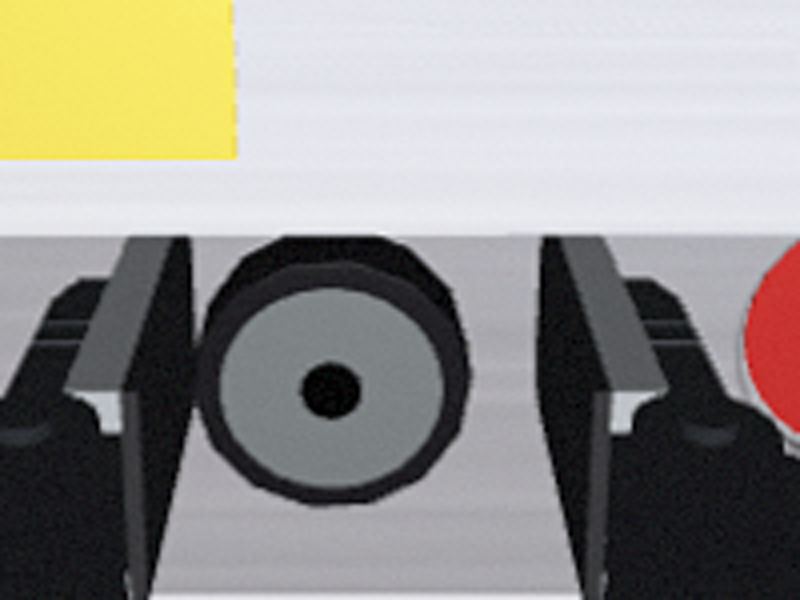

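Wrist force x is 3 N, so the disc bears lightly on the fence. The disc, not the pad, is the closest part. Sliding straight along it.

```bash
python3 -m handwheel '[{"grip":4.0,"linear":[-0.03,0.3,0],"rotation":[0,0,0]},{"grip":4.0,"linear":[-0.03,0.7,0],"rotation":[0,0,0]},{"grip":4.0,"linear":[-0.03,1.1,0],"rotation":[0,0,0]},{"grip":4.0,"linear":[-0.03,1.5,0],"rotation":[0,0,0]},{"grip":4.0,"linear":[-0.03,1.9,0],"rotation":[0,0,0]},{"grip":4.0,"linear":[-0.03,2.3,0],"rotation":[0,0,0]},{"grip":4.0,"linear":[-0.03,2.3,0],"rotation":[0,0,0]}]'
python3 look.py 14
python3 -m handwheel '[{"grip":4.0,"linear":[0,0.4,0],"rotation":[0,0,0]},{"grip":4.0,"linear":[0,0.8,0],"rotation":[0,0,0]},{"grip":4.0,"linear":[0,1.2,0],"rotation":[0,0,0]},{"grip":4.0,"linear":[0,1.6,0],"rotation":[0,0,0]},{"grip":4.0,"linear":[0,2.0,0],"rotation":[0,0,0]},{"grip":4.0,"linear":[0,2.3,0],"rotation":[0,0,0]},{"grip":4.0,"linear":[0,2.3,0],"rotation":[0,0,0]}]'
python3 look.py 15
```

```text
time_s: 10.32
eef_pos: [0.521, -0.2379, 0.0277]
eef_rot: [-0.0, 0.056, 0.998, 0.0]
wrist_force: [3.4, -0.5, 0.9]
opening: 0.471
[-0.0035 -0.0225  0.0276] [ 4.4146 -0.3553  0.4889]
linear cm [0. 0. 0.] rot [ 0.0305 -0.0461 -0.0129]
ring [272.4 296.8] 48.8 54.9 disc jig [ 0.0002 -0.0263  0.037 ]
time_s: 10.95
eef_pos: [0.5235, -0.2156, 0.0276]
eef_rot: [-0.0, 0.056, 0.998, -0.0]
wrist_force: [4.6, -1.1, 1.5]
opening: 0.47
[-0.0035  0.      0.0276] [ 5.2673 -1.3371  0.3836]
linear cm [0. 0. 0.] rot [-0.0023 -0.0433 -0.0275]
ring [272.3 296.8] 48.8 54.8 disc jig [ 0.0001 -0.0039  0.037 ]
```

View pics/w15.png

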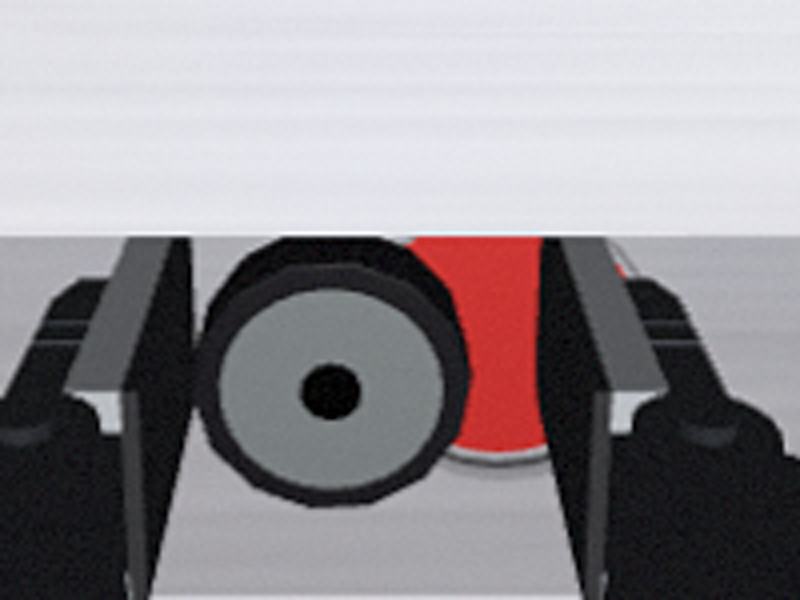

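Wrist force x has reached 5 N with little y force, so a fingertip may be rubbing the fence. I ease off 1 mm and slide on slowly.

```bash
python3 -m handwheel '[{"grip":4.0,"linear":[-0.1,0.1,0],"rotation":[0,0,0]},{"grip":4.0,"linear":[-0.1,0.3,0],"rotation":[0,0,0]},{"grip":4.0,"linear":[-0.1,0.5,0],"rotation":[0,0,0]},{"grip":4.0,"linear":[-0.1,0.7,0],"rotation":[0,0,0]},{"grip":4.0,"linear":[-0.1,0.9,0],"rotation":[0,0,0]},{"grip":4.0,"linear":[-0.1,0.9,0],"rotation":[0,0,0]}]'
python3 look.py 16
python3 -m handwheel '[{"grip":4.0,"linear":[0,0.1,0],"rotation":[0,0,0]},{"grip":4.0,"linear":[0,0.2,0],"rotation":[0,0,0]},{"grip":4.0,"linear":[0,0.3,0],"rotation":[0,0,0]},{"grip":4.0,"linear":[0,0.4,0],"rotation":[0,0,0]},{"grip":4.0,"linear":[0,0.4,0],"rotation":[0,0,0]}]'
python3 look.py 17
```

```text
time_s: 11.5
eef_pos: [0.5247, -0.2061, 0.0271]
eef_rot: [-0.001, 0.056, 0.998, 0.001]
wrist_force: [1.8, -0.2, -0.0]
opening: 0.471
[-0.0034  0.0095  0.0271] [-0.1379  0.0579  0.3169]
linear cm [0. 0. 0.] rot [ 0.0566 -0.1485 -0.0191]
ring [272.4 297.2] 48.9 55.1 disc jig [0.0002 0.0056 0.037 ]
time_s: 11.97
eef_pos: [0.5255, -0.2027, 0.0274]
eef_rot: [-0.001, 0.056, 0.998, 0.0]
wrist_force: [-0.0, 0.4, -0.0]
opening: 0.465
[-0.0029  0.0129  0.0274] [-0.2402 -0.0981  0.1866]
linear cm [0. 0. 0.] rot [ 0.0092 -0.0907 -0.0295]
ring [273.1 296.4] 48.9 55.1 disc jig [0.0004 0.0094 0.037 ]
ring [280.8 298.5] 101.6 110.1 disc jig [0.0014 0.0129 0.037 ]
```

View pics/w17.png

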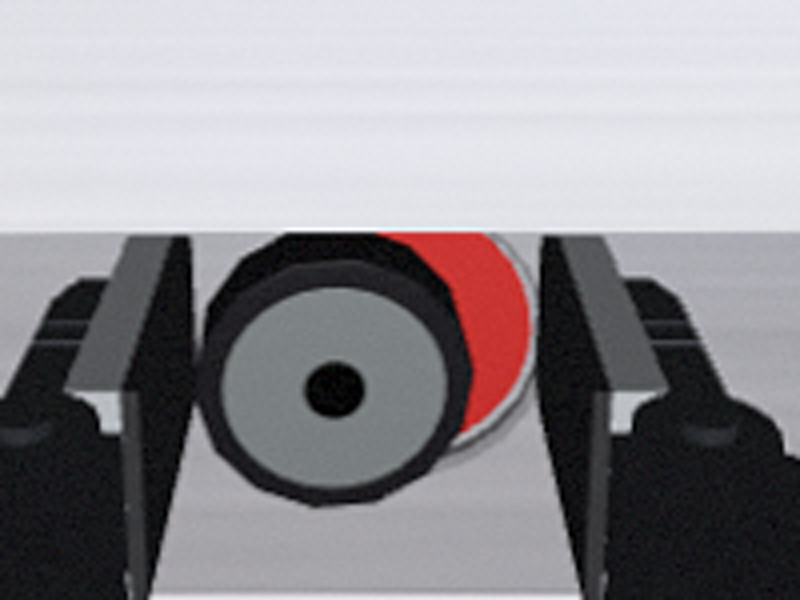

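The pocket shows just ahead, with red visible up to column 530. The disc is at y ≈ 9.4 mm and the pocket at 16.5 mm, so I continue in 1 mm steps.

```bash
python3 -m handwheel '[{"grip":4.0,"linear":[0,0.1,0],"rotation":[0,0,0]},{"grip":4.0,"linear":[0,0.2,0],"rotation":[0,0,0]},{"grip":4.0,"linear":[0,0.3,0],"rotation":[0,0,0]},{"grip":4.0,"linear":[0,0.4,0],"rotation":[0,0,0]},{"grip":4.0,"linear":[0,0.5,0],"rotation":[0,0,0]},{"grip":4.0,"linear":[0,0.5,0],"rotation":[0,0,0]},{"grip":4.0,"linear":[0,0.5,0],"rotation":[0,0,0]}]'
python3 look.py 18
```

```text
time_s: 12.6
eef_pos: [0.5263, -0.198, 0.0275]
eef_rot: [-0.001, 0.056, 0.998, 0.0]
wrist_force: [0.2, 0.0, 1.0]
opening: 0.468
[-0.0027  0.0178  0.0275] [-0.5962  0.0131 -0.2299]
linear cm [0. 0. 0.] rot [-0.0032 -0.0699 -0.0262]
ring [274.3 294.1] 48.2 54.5 disc jig [-0.0005  0.0148  0.037 ]
ring [283.7 303.3] 96.7 104.6 disc jig [0.0041 0.019  0.037 ]
```

View pics/w18.png

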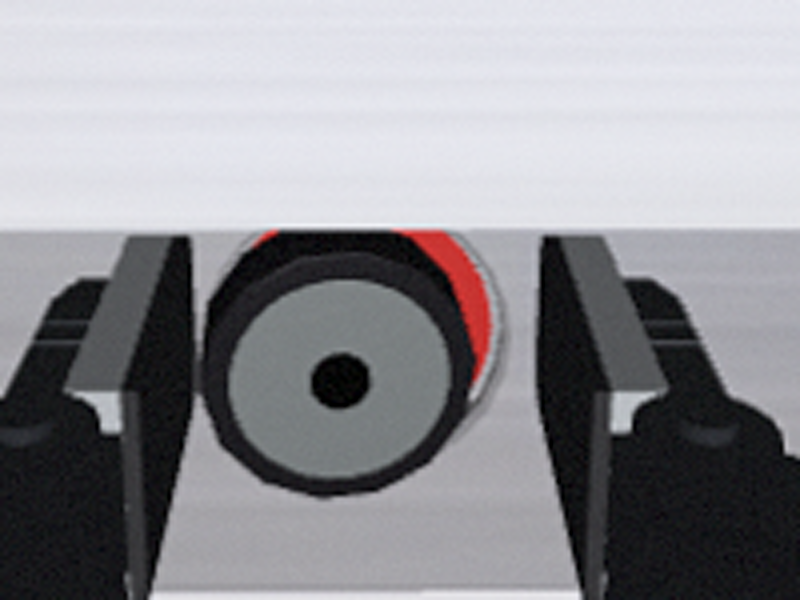

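The disc has begun to tip in: the ring has shrunk to 48.2 px and shifted. Continuing gently.

```bash
python3 -m handwheel '[{"grip":4.0,"linear":[0,0.1,0],"rotation":[0,0,0]},{"grip":4.0,"linear":[0,0.15,0],"rotation":[0,0,0]},{"grip":4.0,"linear":[0,0.2,0],"rotation":[0,0,0]},{"grip":4.0,"linear":[0,0.2,0],"rotation":[0,0,0]},{"grip":4.0,"linear":[0,0.2,0],"rotation":[0,0,0]}]'
python3 look.py 19
```

```text
time_s: 13.07
eef_pos: [0.5265, -0.1961, 0.0275]
eef_rot: [-0.001, 0.056, 0.998, 0.0]
wrist_force: [0.1, 0.4, -0.5]
opening: 0.467
[-0.0027  0.0198  0.0275] [ 0.3201 -0.4596 -0.7294]
linear cm [0. 0. 0.] rot [-0.0012 -0.0712 -0.0315]
ring [272.5 292.2] 48.1 53.8 disc jig [-0.0014  0.0159  0.037 ]
```

View pics/w19.png

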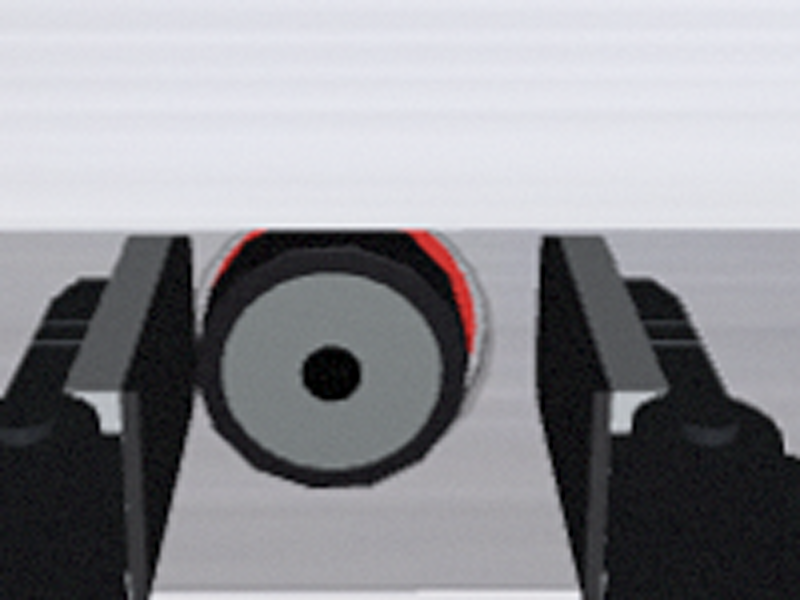

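The ring shrank from 54.8 to 53.8 px, which matches a 3 mm drop, and red shows on both sides of the disc, so it looks seated. I back the pad off, lift away and verify.

```bash
python3 -m handwheel '[{"grip":4.6,"linear":[0,-0.2,0],"rotation":[0,0,0]},{"grip":5.0,"linear":[0,-0.4,0],"rotation":[0,0,0]},{"grip":5.0,"linear":[0,-0.4,0],"rotation":[0,0,0]},{"grip":5.0,"linear":[0,-0.4,-1],"rotation":[0,0,0]},{"grip":5.0,"linear":[0,-0.4,-4],"rotation":[0,0,0]},{"grip":5.0,"linear":[0,-0.4,-8],"rotation":[0,0,0]},{"grip":5.0,"linear":[0,-0.4,-9.5],"rotation":[0,0,0]},{"grip":5.0,"linear":[0,-0.4,-9.5],"rotation":[0,0,0]},{"grip":5.0,"linear":[0,-0.4,-9.5],"rotation":[0,0,0]},{"grip":5.0,"linear":[0,-0.4,-9.5],"rotation":[0,0,0]}]'
python3 - <<'E'
from h import *
T=tool(); print(T,wj(T[:3,3])); np.save("w20T.npy",T)
for n in ["wrist","side","top"]:
    im=cams.camera(n); cv2.imwrite(f"pics/{n}20.png",im[:,:,::-1])
E
```

```text
time_s: 13.95
eef_pos: [0.5256, -0.1997, 0.122]
eef_rot: [-0.001, 0.056, 0.998, 0.0]
wrist_force: [-0.2, -0.1, 1.0]
opening: 0.587
[[-0.9937  0.1122 -0.0021  0.5256]
 [ 0.1122  0.9937  0.0007 -0.1997]
 [ 0.0022  0.0005 -1.      0.122 ]
 [ 0.      0.      0.      1.    ]] [-0.0032  0.016   0.122 ]
```

View pics/wrist20.png

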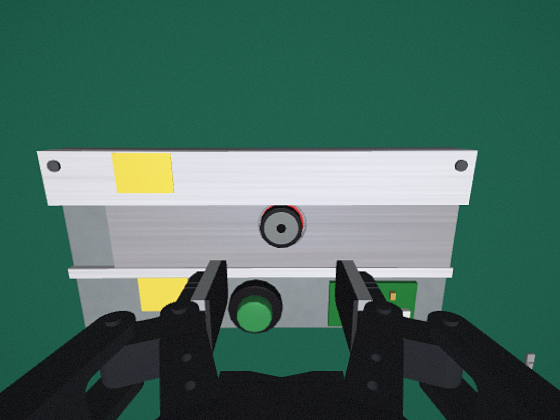

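The disc sits at (281,227) inside the pocket rim, with a thin red arc visible above and to its right. The button is at (255,313). Now for the seating height, tilt and button position.

```bash
cat > meas.py <<'E'
from h import *
def ring(im,box):
    x0,y0,x1,y1=box; w=im[y0:y1,x0:x1]; m=cv2.inRange(cv2.cvtColor(w,cv2.COLOR_RGB2HSV),(0,0,95),(180,45,190))
    o=[]
    for c in cv2.findContours(m,cv2.RETR_CCOMP,1)[0]:
        if 300<cv2.contourArea(c)<2500 and len(c)>10:
            (x,y),(A,B),a=cv2.fitEllipse(c); o.append((round(x+x0,1),round(y+y0,1),round(A,1),round(B,1),round(a)))
    return o
def green(im,box):
    x0,y0,x1,y1=box; w=im[y0:y1,x0:x1]; m=cv2.inRange(cv2.cvtColor(w,cv2.COLOR_RGB2HSV),(50,130,90),(75,255,255))
    c=max(cv2.findContours(m,0,1)[0],key=cv2.contourArea); (x,y),s,a=cv2.fitEllipse(c); return (x+x0,y+y0),s
E
python3 - <<'E'
from meas import *
T=np.load("w20T.npy"); im=cv2.imread("pics/wrist20.png")[:,:,::-1].copy()
r=ring(im,(255,205,308,250)); print(r)
for q in r: print(wj(plane("wrist",q[:2],.034,T)))
p,s=green(im,(225,285,285,335)); print("btn",p,s)
for z in (.033,.037,.04): print(z,wj(plane("wrist",p,z,T)))
cv2.imwrite("pics/c20.png",cv2.resize(im[190:340,180:380,::-1],(800,600),interpolation=cv2.INTER_CUBIC))
pose_to(T,jw(.07,-.005,.11),Rt())
E
```

```text
[(280.6, 227.6, 31.4, 33.4, 84), (281.1, 225.9, 52.9, 55.2, 88)]
[0.0004 0.0157 0.034 ]
[-0.001   0.0161  0.034 ]
btn (253.78175354003906, 316.33730697631836) (29.39057731628418, 34.0296630859375)
0.033 [ 0.075  -0.0056  0.033 ]
0.037 [ 0.0724 -0.0052  0.037 ]
0.04 [ 0.0704 -0.0049  0.04  ]
linear cm [-7.3281 -2.1008  1.1849] rot [ 0.0264 -0.1262 -0.0345]
```

View pics/c20.png

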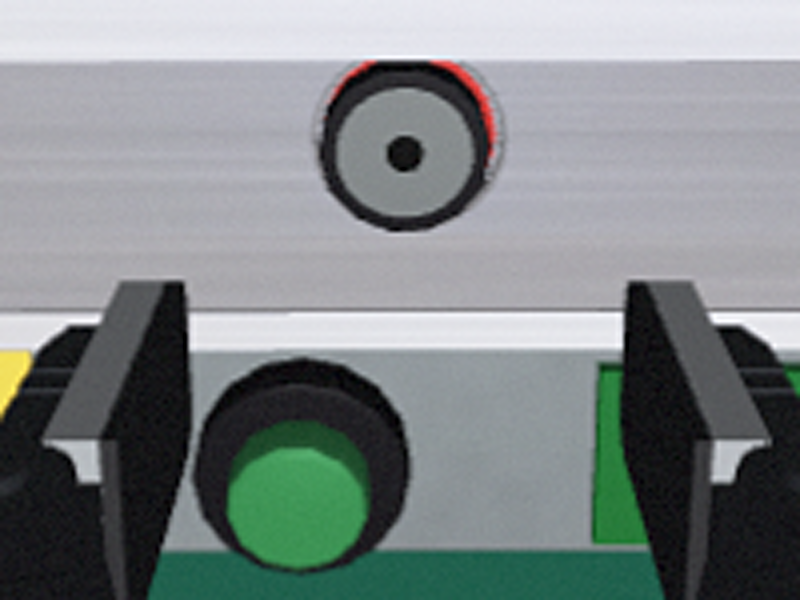

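The disc sits flat and round inside the rim, and the button top is at about (254,316). Moving over the button with the fingers shut. This also gives a second view for the buzzer's height.

```bash
python3 -m handwheel '[{"grip":0,"linear":[-3.7,-1,0],"rotation":[0,0,0]},{"grip":0,"linear":[-7.3,-2.1,0],"rotation":[0,0,0]},{"grip":0,"linear":[-7.3,-2.1,2],"rotation":[0,0,0]},{"grip":0,"linear":[-7.3,-2.1,4],"rotation":[0,0,0]},{"grip":0,"linear":[-7.3,-2.1,4],"rotation":[0,0,0]},{"grip":0,"linear":[-7.3,-2.1,4],"rotation":[0,0,0]},{"grip":0,"linear":[-7.3,-2.1,4],"rotation":[0,0,0]},{"grip":0,"linear":[-7.3,-2.1,4],"rotation":[0,0,0]},{"grip":0,"linear":[-7.3,-2.1,4],"rotation":[0,0,0]}]'
python3 - <<'E'
from meas import *
T=tool(); print(T,wj(T[:3,3])); np.save("w21T.npy",T)
im=cams.camera("wrist"); cv2.imwrite("pics/w21.png",im[:,:,::-1])
pose_to(tool(),jw(.07,-.005,.05),Rt())
E
```

```text
time_s: 14.85
eef_pos: [0.5969, -0.2295, 0.0839]
eef_rot: [0.0, 0.056, 0.998, -0.001]
wrist_force: [-1.2, -0.0, -0.2]
opening: 0.002
[[-0.9937  0.1122  0.0007  0.5969]
 [ 0.1122  0.9937 -0.0011 -0.2295]
 [-0.0008 -0.001  -1.      0.0839]
 [ 0.      0.      0.      1.    ]] [ 0.071  -0.0056  0.0839]
linear cm [0.0965 0.0649 3.3851] rot [-0.0547  0.0422 -0.0342]
```

View pics/w21.png

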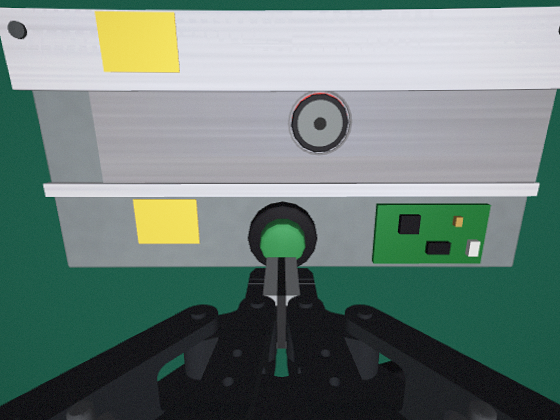

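```bash
python3 - <<'E'
from meas import *
T=np.load("w21T.npy"); T0=np.load("w20T.npy"); im=cv2.imread("pics/w21.png")[:,:,::-1].copy()
r=ring(im,(290,95,352,152)); print(r)
p=min(r,key=lambda q:q[2])[:2]
X,e=tri([ray("wrist",p,T),ray("wrist",(280.6,227.6),T0)]); print("buzzer top tri",wj(X),e, wj(plane("wrist",p,.034,T)),wj(plane("wrist",p,.037,T)))
# yellow patches & rim as height control
h=cv2.cvtColor(im,cv2.COLOR_RGB2HSV)
m=cv2.inRange(h,(22,80,150),(34,255,255));
for c in cv2.findContours(m,0,1)[0]:
    if cv2.contourArea(c)>500: print("patch",wj(plane("wrist",np.mean(cv2.boxPoints(cv2.minAreaRect(c)),0),.033,T)))
E
```

```text
[(319.6, 122.7, 44.4, 46.4, 26), (338.5, 124.2, 27.9, 61.9, 2), (301.2, 124.0, 24.7, 62.3, 179)]
buzzer top tri [0.0021 0.0109 0.0257] [np.float64(0.004955778441645824), np.float64(0.004955778441645707)] [0.001  0.0055 0.034 ] [0.001  0.0053 0.037 ]
patch [ 0.0581 -0.0757  0.033 ]
patch [-0.04   -0.0807  0.033 ]
```

I picked the wrong contour there; the ring is (319.6,122.7).

```bash
python3 - <<'E'
from meas import *
T=np.load("w21T.npy"); T0=np.load("w20T.npy")
p=(319.6,122.7)
X,e=tri([ray("wrist",p,T),ray("wrist",(280.6,227.6),T0)]); print("buzzer top tri",wj(X),e, wj(plane("wrist",p,.034,T)),wj(plane("wrist",p,.037,T)))
im=cv2.imread("pics/w21.png")
cv2.imwrite("pics/c21.png",cv2.resize(im[80:160,270:370],(800,640)[:2],interpolation=cv2.INTER_CUBIC)[:600])
E
```

```text
buzzer top tri [0.0003 0.0157 0.034 ] [np.float64(3.368981031078845e-06), np.float64(3.368981031066902e-06)] [0.0003 0.0157 0.034 ] [0.0003 0.0154 0.037 ]
```

View pics/c21.png

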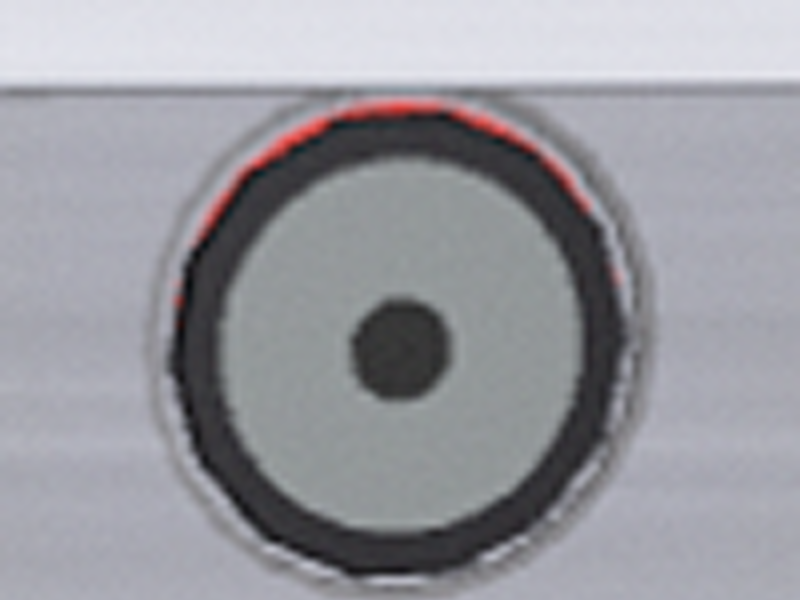

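The triangulated buzzer top is at 34.0 mm, with the disc concentric inside the rim, so it is fully home. Now pressing the button.

```bash
python3 -m handwheel '[{"grip":0,"linear":[0.1,0.06,2],"rotation":[0,0,0]},{"grip":0,"linear":[0.1,0.06,3.6],"rotation":[0,0,0]},{"grip":0,"linear":[0.1,0.06,3.6],"rotation":[0,0,0]},{"grip":0,"linear":[0.1,0.06,3.6],"rotation":[0,0,0]},{"grip":0,"linear":[0.1,0.06,3.6],"rotation":[0,0,0]}]'
python3 -m handwheel '[{"grip":0,"linear":[0,0,0.1],"rotation":[0,0,0]},{"grip":0,"linear":[0,0,0.2],"rotation":[0,0,0]},{"grip":0,"linear":[0,0,0.3],"rotation":[0,0,0]},{"grip":0,"linear":[0,0,0.4],"rotation":[0,0,0]},{"grip":0,"linear":[0,0,0.5],"rotation":[0,0,0]},{"grip":0,"linear":[0,0,0.5],"rotation":[0,0,0]}]'
```

```text
time_s: 15.32
eef_pos: [0.596, -0.2288, 0.0477]
eef_rot: [0.0, 0.056, 0.998, -0.0]
wrist_force: [0.8, 0.1, 1.2]
opening: -0.001
time_s: 15.82
eef_pos: [0.5955, -0.2285, 0.0415]
eef_rot: [-0.0, 0.056, 0.998, -0.0]
wrist_force: [-0.8, -0.3, 0.8]
opening: -0.0
```

```bash
python3 -m handwheel '[{"grip":0,"linear":[0,0,0.1],"rotation":[0,0,0]},{"grip":0,"linear":[0,0,0.2],"rotation":[0,0,0]},{"grip":0,"linear":[0,0,0.3],"rotation":[0,0,0]},{"grip":0,"linear":[0,0,0.4],"rotation":[0,0,0]},{"grip":0,"linear":[0,0,0.4],"rotation":[0,0,0]}]'
python3 -m handwheel '[{"grip":0,"linear":[0,0,0.1],"rotation":[0,0,0]},{"grip":0,"linear":[0,0,0.1],"rotation":[0,0,0]},{"grip":0,"linear":[0,0,0.1],"rotation":[0,0,0]}]'
```

```text
time_s: 16.23
eef_pos: [0.5955, -0.2285, 0.0375]
eef_rot: [-0.0, 0.056, 0.998, -0.0]
wrist_force: [-0.7, 0.3, 3.8]
opening: -0.0
time_s: 16.48
eef_pos: [0.5955, -0.2285, 0.0366]
eef_rot: [-0.0, 0.056, 0.998, -0.0]
wrist_force: [0.0, 1.2, 4.5]
opening: -0.001
```

```bash
python3 -m handwheel '[{"grip":0,"linear":[0,0,0.1],"rotation":[0,0,0]},{"grip":0,"linear":[0,0,0.1],"rotation":[0,0,0]},{"grip":0,"linear":[0,0,0.1],"rotation":[0,0,0]}]'
python3 -m handwheel '[{"grip":0,"linear":[0,0,0.1],"rotation":[0,0,0]},{"grip":0,"linear":[0,0,0.1],"rotation":[0,0,0]},{"grip":0,"linear":[0,0,0.1],"rotation":[0,0,0]}]'
```

```text
time_s: 16.73
eef_pos: [0.5955, -0.2285, 0.036]
eef_rot: [-0.0, 0.056, 0.998, -0.0]
wrist_force: [-1.1, 1.3, 8.2]
opening: -0.0
time_s: 16.98
eef_pos: [0.5956, -0.2286, 0.0359]
eef_rot: [-0.0, 0.056, 0.998, -0.0]
wrist_force: [-4.9, 2.0, 13.7]
opening: 0.002
```

This is the hard stop: z holds at 0.0359 while the force rises to 13.7 N, about 6 mm of travel. Lifting off and moving clear.

```bash
python3 -m handwheel '[{"grip":0,"linear":[0,0,-0.5],"rotation":[0,0,0]},{"grip":0,"linear":[0,0,-2],"rotation":[0,0,0]},{"grip":0,"linear":[0,0,-6],"rotation":[0,0,0]},{"grip":0,"linear":[0,0,-9],"rotation":[0,0,0]},{"grip":0,"linear":[-3,0,-10],"rotation":[0,0,0]},{"grip":0,"linear":[-3,0,-10],"rotation":[0,0,0]},{"grip":0,"linear":[-3,0,-10],"rotation":[0,0,0]},{"grip":0,"linear":[-3,0,-10],"rotation":[0,0,0]}]'
python3 - <<'E'
from meas import *
T=tool(); print(wj(T[:3,3])); np.save("w22T.npy",T)
im={n:cams.camera(n) for n in ["wrist","side","top"]}
for n in im: cv2.imwrite(f"pics/{n}22.png",im[n][:,:,::-1])
print(status.get_obs()["wrist_force"])
E
```

```text
time_s: 17.65
eef_pos: [0.624, -0.2312, 0.1326]
eef_rot: [-0.002, 0.056, 0.998, 0.001]
wrist_force: [-0.7, 0.9, -0.1]
opening: 0.002
[ 0.0981 -0.0042  0.1326]
[-0.3264  0.8308  0.2594]
```

View pics/wrist22.png

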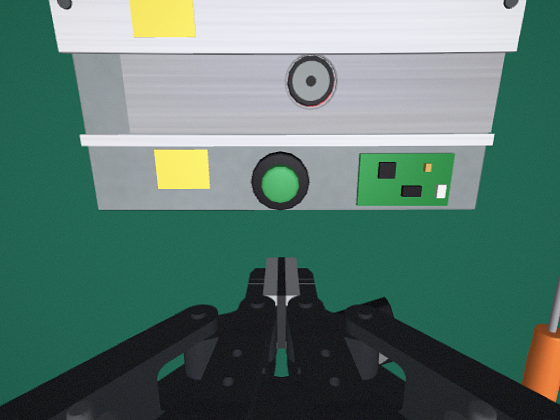

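View pics/top22.png

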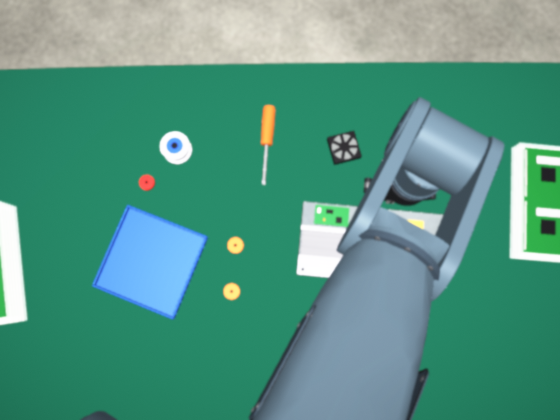

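The disc is at (311,81) in the pocket and the button cap is at (280,184). The reel (176,147), driver (267,140) and fan (344,147) are at the same pixels as at the start. Last numeric check.

```bash
python3 - <<'E'
from meas import *
T=np.load("w22T.npy"); T0=np.load("w20T.npy"); im=cv2.imread("pics/wrist22.png")[:,:,::-1].copy()
r=ring(im,(284,55,338,108)); print(r)
for q in r: print(wj(plane("wrist",q[:2],.034,T)), q, tri([ray("wrist",q[:2],T),ray("wrist",(280.6,227.6),T0)])[0][2])
p,s=green(im,(250,150,312,212)); X,e=tri([ray("wrist",p,T),ray("wrist",(253.8,316.3),T0)]); print("button",p,s,wj(X),e)
cv2.imwrite("pics/c22.png",cv2.resize(im[45:215,240:350,::-1],(388,600),interpolation=cv2.INTER_CUBIC))
E
```

```text
[(310.5, 80.4, 36.9, 39.8, 10)]
[0.0005 0.0156 0.034 ] (310.5, 80.4, 36.9, 39.8, 10) 0.033623871406477435
button (279.82150077819824, 183.89647674560547) (35.79106903076172, 36.68435287475586) [ 0.0699 -0.005   0.0407] [np.float64(0.00011462985639657818), np.float64(0.00011462985639657074)]
```

View pics/c22.png

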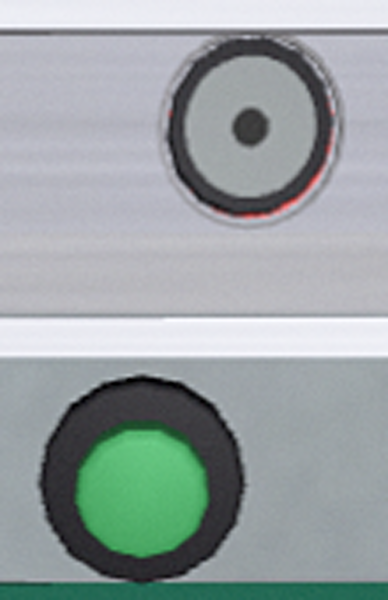

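The buzzer is seated and flat with its top at 33.6–34.0 mm. The button top is back at 40.7 mm and the gripper is clear. Handing in.

```bash
python3 -c "
from bench import ctrl
print(ctrl.hand_in())"
```

```text
the job is handed in; nothing more can be done
None
```

The job is done and handed in at about 18 s on the robot's clock; the hand-in reports no verdict.

I gripped the black buzzer in the blue tray and set it flat on the plate at the yellow end, touching down at about 5 N. I let go there and slid it along the fence inside loosely open fingers. It dropped into the pocket at about jig y = +16 mm. After backing off and lifting clear, I pressed the green button to its hard stop (about 6 mm travel, 13.7 N peak) and let it come back up.

**Last checks**
- **Buzzer:** it lies flat and concentric in the pocket. Its top is at 34.0 and 33.6 mm from two pairs of wrist views, against 34 mm expected. It did not move when I pressed the button.
- **Button:** its top triangulates back at 40.7 mm, the same height as in the view before the press.
- **Bystanders:** the reel, fan and screwdriver are at the same places in the top picture.
- **Gripper:** it is clear of everything.

**Disagreements**
- **Cameras:** the top camera put things 2–4 mm off the wrist camera in x. I worked from the wrist camera because it was consistent from one place to another.
- **Grip reading:** the gripper read about 28 mm opening on the 32 mm disc, although the pictures showed a good centred grip.
- **Fence contact:** during the slide the side force on the tool rose to about 5 N, possibly a fingertip rubbing the fence. I eased off 1 mm and it went away.

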